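# Sort filled from hollow balance tubes

### The job

The three white, blue-capped centrifuge balance tubes in the slanted stand look alike, but some are filled with metal and the others are hollow: tell them apart by how heavy they are to lift. Stand every filled (heavy) one upright in the green tray and every hollow (light) one upright in the orange tray, let go, and do not push about or tip the bottle, the tip box or the vial standing nearby.

Things in the scene. Friction and masses are not known exactly. Their poses are not given: they have to be found in the camera images.
- tube_1_center (a point): white balance tube, blue cap, flat foot, 32 mm thick, 100 mm long, one of three look-alikes: hidden inside is either a metal filling (whole tube 330 to 410 g, 3.2 to 4.0 N) or nothing of note (70 g, 0.7 N); only weight tells. One or two of the three are filled. The point is its centre; z runs along its axis, foot to cap. At the start it leans loosely in a 35 mm deep socket of the stand, 65 mm sticking out.
- tube_2_center (a point): white balance tube, blue cap, flat foot, 32 mm thick, 100 mm long, one of three look-alikes: hidden inside is either a metal filling (whole tube 330 to 410 g, 3.2 to 4.0 N) or nothing of note (70 g, 0.7 N); only weight tells. One or two of the three are filled. The point is its centre; z runs along its axis, foot to cap. At the start it leans loosely in a 35 mm deep socket of the stand, 65 mm sticking out.
- tube_3_center (a point): white balance tube, blue cap, flat foot, 32 mm thick, 100 mm long, one of three look-alikes: hidden inside is either a metal filling (whole tube 330 to 410 g, 3.2 to 4.0 N) or nothing of note (70 g, 0.7 N); only weight tells. One or two of the three are filled. The point is its centre; z runs along its axis, foot to cap. At the start it leans loosely in a 35 mm deep socket of the stand, 65 mm sticking out.
- stand: fixed stand: white block with three sockets in a row along y, 80 mm apart, leaning 0.61 rad (35 degrees) from vertical towards -x: a tube leaves along (-0.573, 0, 0.820) in this frame. Behind it a closed blue housing, 80 mm high, not used. Origin on the table below; x points to its back, away from the robot. Tube feet start at x 20, z 30 mm; cap ends at x -37, z 112 mm.
- bar_mid (a point): middle of the stand's fixed round carry bar, 16 mm thick, which crosses above the tubes along the stand's y, 201 mm above the table and 11 mm to -x of the stand's origin; at y -120 and +120 mm arms go back from it, level. A gripper coming straight down on a tube meets the bar; one leaning back along the tube's axis stays clear.
- green_tray_in (a point): green tray, for the filled tubes: 130 (x) by 210 (y) mm outside, walls 5 mm thick, their top 30 mm above the table; fixed. The point is the centre of its inner floor, 5 mm above the table; x and y run along its short and long sides. Room for two tubes 100 mm apart along y. The trays may swap sides.
- orange_tray_in (a point): orange tray, for the hollow tubes: 130 (x) by 210 (y) mm outside, walls 5 mm thick, their top 30 mm above the table; fixed. The point is the centre of its inner floor, 5 mm above the table; x and y run along its short and long sides. Room for two tubes 100 mm apart along y. The trays may swap sides.
- media_bottle: bystander: glass bottle with black cap, diameter 66 mm, 140 mm high, origin at the centre of its foot. Leave it alone.
- tip_box: bystander: box of pipette tips, green below and clear above, 85 by 120 mm, 67 mm high, origin at the centre of its underside. Leave it alone.
- vial: bystander: small white vial with yellow cap, diameter 28 mm, 52 mm high, between robot and stand, origin at the centre of its foot. Leave it alone.
Things that resemble listed ones, but are neither listed nor needed, are in the scene too. Leave any pink or turquoise look-alike of the part that bears tube_3_center alone. Of the things shaped like the part that bears green_tray_in, the green one is meant.

How it is judged:
At the end, for the whole second after the job is handed in: Each tube stands upright (within 0.15 rad), at rest and released on the floor of a tray, its centre within 60 mm (short side) and 100 mm (long side) of the tray's middle: tubes that press on the floor with more than 1.8 N (filled) in the green tray, lighter ones (hollow) in the orange tray (((x of tube_1_center in the frame of green_tray_in between -0.06 and 0.06 m and y of tube_1_center in the frame of green_tray_in between -0.1 and 0.1 m and z of tube_1_center in the frame of green_tray_in below 0.06 m and contact force between tube_1 and green_tray above 1.8 N) or (x of tube_1_center in the frame of orange_tray_in between -0.06 and 0.06 m and y of tube_1_center in the frame of orange_tray_in between -0.1 and 0.1 m and z of tube_1_center in the frame of orange_tray_in below 0.06 m and contact force between tube_1 and orange_tray between 0.2 and 1.8 N)) and angle between each of tube_1_center, tube_2_center, tube_3_center's own z axis and vertical below 0.15 rad and linear speed of each of tube_1, tube_2, tube_3 below 0.03 m/s and ((x of tube_2_center in the frame of green_tray_in between -0.06 and 0.06 m and y of tube_2_center in the frame of green_tray_in between -0.1 and 0.1 m and z of tube_2_center in the frame of green_tray_in below 0.06 m and contact force between tube_2 and green_tray above 1.8 N) or (x of tube_2_center in the frame of orange_tray_in between -0.06 and 0.06 m and y of tube_2_center in the frame of orange_tray_in between -0.1 and 0.1 m and z of tube_2_center in the frame of orange_tray_in below 0.06 m and contact force between tube_2 and orange_tray between 0.2 and 1.8 N)) and ((x of tube_3_center in the frame of green_tray_in between -0.06 and 0.06 m and y of tube_3_center in the frame of green_tray_in between -0.1 and 0.1 m and z of tube_3_center in the frame of green_tray_in below 0.06 m and contact force between tube_3 and green_tray above 1.8 N) or (x of tube_3_center in the frame of orange_tray_in between -0.06 and 0.06 m and y of tube_3_center in the frame of orange_tray_in between -0.1 and 0.1 m and z of tube_3_center in the frame of orange_tray_in below 0.06 m and contact force between tube_3 and orange_tray between 0.2 and 1.8 N))); the robot touches nothing.
It fails at once if the glass bottle is moved more than 30 mm or tipped over (distance of media_bottle from where it was at the start of the episode above 0.03 m or angle between media_bottle's own z axis and vertical above 0.4 rad).
It fails at once if the tip box is moved more than 30 mm or tipped over (distance of tip_box from where it was at the start of the episode above 0.03 m or angle between tip_box's own z axis and vertical above 0.4 rad).
It fails at once if the yellow-capped vial is moved more than 30 mm or tipped over (distance of vial from where it was at the start of the episode above 0.03 m or angle between vial's own z axis and vertical above 0.4 rad).
It also fails if it takes over 72 s, if anything falls off the work surface, if the arm or the gripper's body presses on something with over 40 N, if the wrist force passes 120 N, or if a joint passes its speed limit or range.

### The arm

A 6-joint arm with a two-finger parallel gripper is mounted at the origin on the work surface. World frame = base frame: x ahead of the robot, y to its left, z up, the work surface at z = 0. Lengths are in m, angles in rad, forces in N, time in s.
With the tool pointing down it reaches from about 0.325 to 0.925 m from the base axis. Payload 3.1 kg.
Tool frame: the origin (TCP) lies at the very end of the fingers, on their centre line; the grasp point (between the pads) lies 19 mm behind it; y points along the fingers, x is the direction in which the jaws open and shut, and the axes are right-handed (so a half turn about y gives the same grasp; the last joint's range is limited). The gripper opens to 85 mm and grips with 20 to 120 N. Pads are 22 mm wide; open, the fingers measure 114 mm over their backs; the gripper's body (76 mm by 85 mm) begins 54 mm behind the grasp point. The pads swing forward as they close: fully open they stand 13 mm farther back than shut.
Start: joints at [-1.218, 0.217, 1.613, -0, 1.311, -0.112], TCP at [0.28, -0.559, 0.231] pointing down, gripper open.
Joint ranges: [-2.75, 2.75], [-0.78, 2.1], [0.31, 2.55], [-1.13, 4.27], [0.13, 2.63], [-2.58, 2.58]. Speed limits (rad/s): [2.79, 2.79, 3.14, 3.14, 3.14, 3.14].

### API

Orientations are given as a unit quaternion [x, y, z, w].
In Python, from rig import env gives the robot as it stands. The module is installed in compiled form; this text tells all that it offers.
- The arm moves only by the tool arm_command, never from a script. Its argument "commands" is a list of rows, each a list of 3 entries, a list of its own where there are three numbers: the shift along the tool's x, y, z in m, then the turn about the tool's y in degrees, then the closure, from -1 (fully open) to 1 (shut), so that 0 is half open. A call has 1 to 5 rows; each row shifts and turns the commanded pose from where the row before left it, along the tool's axes as they then stand; what a row does not reach is not made up. A row lasts 1/12 s, in which the tool goes at most 41.7 mm and 7.16 degrees, less where a joint would pass 70% of its speed; a pose out of reach is approached as far as the arm can. A call with a gripper value outside its range is refused whole. The fingers move at their own pace and stop on an object; "grip_force" is the grip in N (left out, the last holds). Time passes only in rows, so rows that do not move let the fingers close. It gives the time, the measured TCP pose, the force and the opening at its end, in the units of the state.
- env.observe(): the state, without advancing time (a new reading comes with each control period).
- env.get_image(name): name is "scene" or "top" or "wrist"; returns a dict with "color" (400x640x3 uint8, red, green, blue), "fx", "fy", "cx", "cy" (pixels), "k1" (the pictures are not rectified: a ray, as slopes to the right and down, at radius r is drawn at 1 + k1 r^2 times it, then the intrinsics apply), "view" (4x4, takes a point from world to camera coordinates). Camera axes: x right, y down, z forward; pixel columns grow to the right and rows downward; lengths in m; the calibration is good to about 2 mm. A picture is of the moment at which its call begins. There is no depth.
- env.close_job(): hands the job in, once; it reports no verdict.
Trained networks look in the newest picture that a camera, given by its name, has taken for a name from the list of things; names that differ only in an ending like _2 or _b are one class to them, and where a whole thing is asked for, a point or a joint stands for the part that bears it (a point fixed in the world has none). Each returns a list of dicts, best first, with "confidence" (0 to 1); they miss things now and then, are a little off and sometimes report something else, mostly with a low value. They report only what shows in the picture. A call takes as long as a camera call. They do not tell look-alikes from the thing itself.
- env.trace(camera, label): "mask" (400x640 bool, what is visible of it) and "rect" ([left, top, right, bottom] in pixels, round what is visible of it).
The state is a dict: "time": time; "q": joint angles; "joint_velocities": joint speeds; "joint_torque": joint torques, N m; "ee_pos": TCP position; "orientation": TCP orientation; "force": force on the tool from outside, world axes, zero at the start; "torque": the same for the moment, N m; "grip_width": opening from 0.0 (shut) to 1.0 (fully open).
Only numpy, scipy, OpenCV 4.12 (cv2) and the standard library are available. Lean on these libraries where they do the work, as an engineer would, in place of code of your own. Each camera call takes 0.05 s, during which the arm holds its last target. There are 200 camera calls.

## Working session

There is one attempt and no reset: what is moved stays moved. The work goes in short steps, Python scripts to look and compute and a tool call to move; the robot and the scene stay as the last step left them, time stands still between calls to the robot, and variables do not carry over. Pictures are saved under pics/ and viewed, about 8 in all and at most 12, crops included, and the job is handed in when it is done.

Besides the shell and the picture viewer there is one more tool, called after "Call:" by a JSON object that holds its "op" and its "data", one argument or row to a line. arm_command: Moves the arm, as the interface text tells. Its arguments: {"type":"object","properties":{"commands":{"type":"array"},"grip_force":{"type":"number"}},"required":["commands"]}

```bash
mkdir -p pics; cat > h.py <<'E'
import numpy as np, cv2
from rig import env
from scipy.spatial.transform import Rotation as R
def cam(n):
    im=env.get_image(n); return im
def proj(im,P):
    P=np.atleast_2d(P); V=np.array(im["view"]); c=P@V[:3,:3].T+V[:3,3]
    s=c[:,:2]/c[:,2:]; r2=(s**2).sum(1,keepdims=True); s=s*(1+im["k1"]*r2)
    return s*[im["fx"],im["fy"]]+[im["cx"],im["cy"]]
def ray(im,u):
    d=(np.array(u,float)-[im["cx"],im["cy"]])/[im["fx"],im["fy"]]; s=d.copy()
    for _ in range(20): s=d/(1+im["k1"]*(s@s))
    V=np.array(im["view"]); Rm=V[:3,:3]; o=-Rm.T@V[:3,3]; v=Rm.T@np.r_[s,1]
    return o,v/np.linalg.norm(v)
def atz(im,u,z):
    o,v=ray(im,u); return o+v*(z-o[2])/v[2]
def tri(obs):
    A=np.zeros((3,3));b=np.zeros(3)
    for im,u in obs:
        o,v=ray(im,u); M=np.eye(3)-np.outer(v,v); A+=M; b+=M@o
    return np.linalg.solve(A,b)
E
python3 - <<'E'
from h import *
s=env.observe(); print({k:np.round(v,3) for k,v in s.items()})
for n in("scene","top"):
    im=cam(n); cv2.imwrite(f"pics/{n}0.png",im["color"][:,:,::-1]); V=np.array(im["view"])
    print(n,im["fx"],im["k1"],(-V[:3,:3].T@V[:3,3]).round(3))
    for l in("tube_1_center","stand","bar_mid","green_tray_in","orange_tray_in","media_bottle","tip_box","vial"):
        for d in env.trace(n,l): 
            m=d["mask"]; ys,xs=np.nonzero(m); print(l,round(d["confidence"],2),np.round(d["rect"]),m.sum(),xs.mean().round(1) if len(xs) else 0,ys.mean().round(1) if len(xs) else 0)
E
```

```text
{'time': np.float64(0.0), 'q': array([-1.218,  0.218,  1.615,  0.   ,  1.311, -0.112]), 'joint_velocities': array([-0.001, -0.001,  0.   , -0.002,  0.001,  0.001]), 'joint_torque': array([ 1.0000e-03, -3.9684e+01, -3.0385e+01, -0.0000e+00,  1.0000e-02,
        0.0000e+00]), 'ee_pos': array([ 0.28 , -0.558,  0.23 ]), 'orientation': array([-0.601,  0.372, -0.371,  0.602]), 'force': array([-0.379,  0.677,  0.506]), 'torque': array([-0.049, -0.012,  0.06 ]), 'grip_width': np.float64(0.999)}
scene 418.3676927487874 -0.0514770877362548 [1.484 0.061 0.878]
tube_1_center 0.58 [282. 252. 292. 278.] 254 286.8 264.1
tube_1_center 0.32 [220. 227. 338. 341.] 7939 280.4 294.6
stand 0.69 [218. 230. 333. 339.] 7676 280.6 295.7
bar_mid 0.76 [220. 228. 335. 341.] 7858 279.9 294.9
green_tray_in 0.85 [426. 222. 503. 256.] 2389 465.0 238.8
green_tray_in 0.62 [343. 212. 413. 247.] 2157 377.4 230.2
green_tray_in 0.6 [366. 175. 427. 202.] 1517 395.7 189.9
orange_tray_in 0.76 [159. 218. 233. 258.] 2168 195.1 236.8
media_bottle 0.72 [410. 250. 439. 299.] 1029 425.2 277.8
media_bottle 0.2 [221. 230. 336. 342.] 7863 279.9 295.1
tip_box 0.81 [140. 274. 197. 326.] 1979 167.7 300.5
vial 0.73 [282. 251. 295. 276.] 227 286.9 262.9
top 458.56296333833023 -0.07147989081577043 [0.325 0.106 1.41 ]
tube_1_center 0.59 [341. 127. 349. 145.] 191 345.0 136.5
stand 0.61 [304.  70. 402. 154.] 5310 349.9 112.1
bar_mid 0.7 [300.  74. 403. 154.] 5560 349.7 112.5
green_tray_in 0.96 [217. 193. 288. 232.] 2913 251.4 212.0
green_tray_in 0.65 [181. 268. 251. 310.] 3106 215.2 289.8
green_tray_in 0.56 [126. 168. 203. 215.] 3015 164.0 192.5
orange_tray_in 0.85 [408. 188. 479. 237.] 2963 443.9 213.0
media_bottle 0.84 [209. 109. 235. 139.] 562 221.9 123.6
tip_box 0.66 [423.  98. 470. 142.] 1332 446.9 120.4
vial 0.56 [330. 223. 337. 232.] 76 332.5 227.8
vial 0.53 [406. 189. 482. 234.] 2940 444.3 213.5
```

View pics/scene0.png

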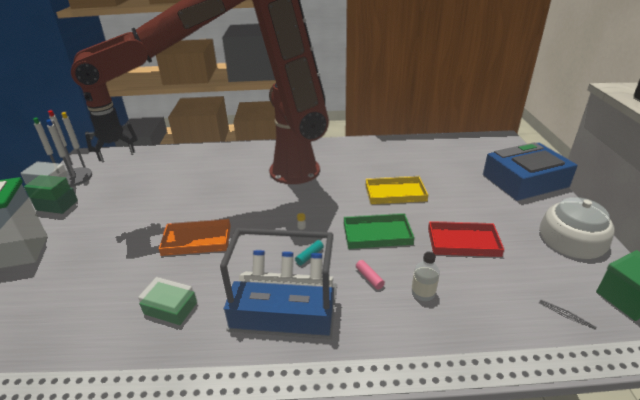

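View pics/top0.png

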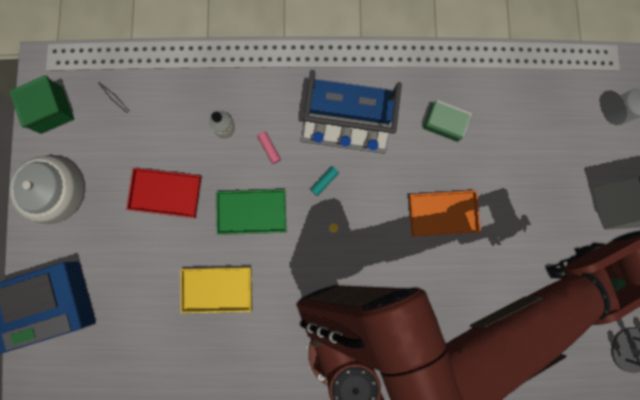

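Top view: stand at about (350,112), with blue caps at (318,137), (345,141) and (372,145). The green tray is at (251,212) and the orange one at (444,213). The vial is at (333,228), the turquoise decoy at (324,181), the pink decoy at (268,148) and the bottle at (222,123). The scene view agrees, with caps at (259,253), (288,257) and (317,258).

```bash
python3 - <<'E'
from h import *
T=cam("top");S=cam("scene")
def blobs(im,box,lo,hi,name):
    x0,y0,x1,y1=box; c=cv2.cvtColor(im["color"][y0:y1,x0:x1],cv2.COLOR_RGB2HSV)
    m=cv2.inRange(c,lo,hi); n,l,st,ce=cv2.connectedComponentsWithStats(m)
    o=[(ce[i]+[x0,y0],st[i]) for i in range(1,n) if st[i][4]>12]
    for a,b in o: print(name,a.round(1),b)
    return o
a=blobs(T,(300,128,395,152),(95,120,40),(130,255,255),"Tcap")
b=blobs(S,(245,245,330,266),(95,120,40),(130,255,255),"Scap")
for n,im,bx in(("T",T,(290,60,410,160)),("S",S,(210,220,345,345))):
    x0,y0,x1,y1=bx; cv2.imwrite(f"pics/{n}crop.png",cv2.resize(im["color"][y0:y1,x0:x1,::-1],None,fx=5 if n=="T" else 4,fy=5 if n=="T" else 4,interpolation=cv2.INTER_CUBIC))
# trays
for nm,bt,bs,lo,hi in(("green",(205,180,300,245),(335,205,425,255),(50,100,30),(75,255,255)),("orange",(395,180,490,245),(150,212,240,262),(5,150,60),(16,255,255))):
    for im,bx in((T,bt),(S,bs)):
        x0,y0,x1,y1=bx; m=cv2.inRange(cv2.cvtColor(im["color"][y0:y1,x0:x1],cv2.COLOR_RGB2HSV),lo,hi)
        p=cv2.findNonZero(m); r=cv2.minAreaRect(p); q=cv2.boxPoints(r)+[x0,y0]
        w=np.array([atz(im,u,.03 if im is T else .015) for u in q]); print(nm,p.shape[0],w.mean(0).round(3)); print(w[:,:2].round(3).tolist(), np.linalg.norm(w[1]-w[0]).round(3),np.linalg.norm(w[2]-w[1]).round(3))
for u,z in(((333.5,228),.052),((222,123),.07),((447,120),.05),((324,181),.016),((268,148),.016)): print(u,atz(T,u,z).round(3))
for nm,ut,us in(("vial",(333.5,228),None),):pass
E
```

```text
Tcap [317.6 136.9] [13  4 10 10 79]
Tcap [345.  140.8] [40  8 10 10 78]
Tcap [372.2 144.5] [68 12 10 10 79]
Scap [258.1 252.4] [ 9  6 10  4 35]
Scap [286.9 253.5] [38  7  9  4 35]
Scap [315.3 254.8] [65  7 11  6 52]
green 2873 [0.43  0.274 0.03 ]
[[0.491, 0.38], [0.497, 0.173], [0.369, 0.169], [0.364, 0.374]] 0.207 0.128
green 1583 [0.426 0.279 0.015]
[[0.351, 0.171], [0.345, 0.406], [0.502, 0.377], [0.506, 0.163]] 0.235 0.16
orange 2863 [ 0.421 -0.316  0.03 ]
[[0.479, -0.206], [0.492, -0.422], [0.362, -0.425], [0.351, -0.21]] 0.216 0.13
orange 1975 [ 0.419 -0.325  0.015]
[[0.347, -0.465], [0.335, -0.225], [0.492, -0.196], [0.503, -0.415]] 0.241 0.16
(333.5, 228) [0.377 0.026 0.052]
(222, 123) [0.692 0.357 0.07 ]
(447, 120) [ 0.705 -0.329  0.05 ]
(324, 181) [0.522 0.051 0.016]
(268, 148) [0.627 0.223 0.016]
```

View pics/Tcrop.png

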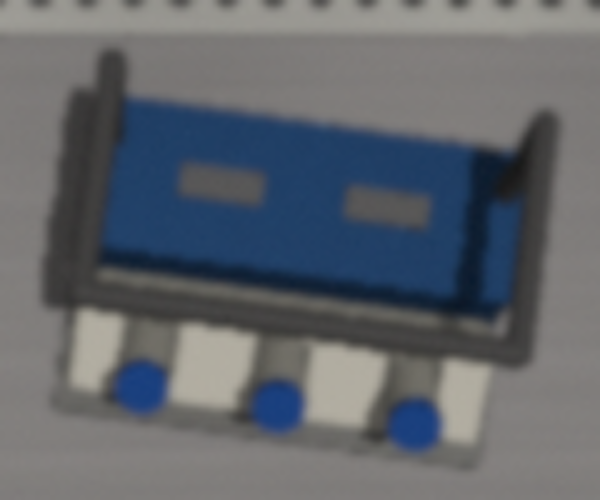

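View pics/Scrop.png

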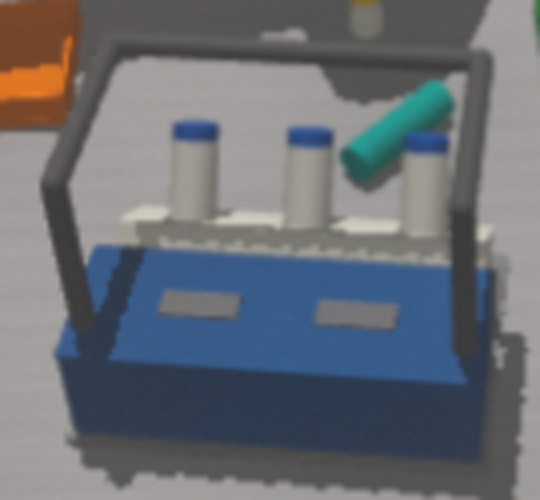

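```bash
cat >> h.py <<'E'
def fitstand(T,S,caps_t,caps_s,bar_t,bar_s):
    from scipy.optimize import least_squares
    ys=[.08,0,-.08]
    c=np.array([[-.037+.003*.573*1.0,y,.112-.003*.82] for y in ys]); b=np.array([[-.011,y,.201] for y in(.12,-.12)])
    def W(p,P): r=R.from_euler('z',p[2]).as_matrix(); return P@r.T+[p[0],p[1],0]
    def f(p): return np.r_[(proj(T,W(p,c))-caps_t).ravel(),(proj(S,W(p,c))-caps_s).ravel(),(proj(T,W(p,b))-bar_t).ravel()*.5,(proj(S,W(p,b))-bar_s).ravel()*.5]
    r=least_squares(f,[.65,0,-.1],loss="soft_l1"); return r.x,f(r.x)
E
python3 - <<'E'
from h import *
T=cam("top");S=cam("scene")
ct=np.array([[317.6,136.9],[345,140.8],[372.2,144.5]]); cs=np.array([[315.8,255],[287,253.8],[258.3,252.3]])
bt=np.array([[307,118.6],[394,131]]);bs=np.array([[330,235],[238.8,231.8]])
for a,b in zip(ct,cs): print("cap",tri([(T,a),(S,b)]).round(4))
for a,b in zip(bt,bs): print("bar",tri([(T,a),(S,b)]).round(4))
p,r=fitstand(T,S,ct,cs,bt,bs); print(p.round(4),r.round(1))
print("vial", tri([(T,(333.5,228)),(S,(301,216))]).round(3))
c,s=np.cos(p[2]),np.sin(p[2])
for y in(.08,0,-.08):
  for nm,q in(("foot",(.02,y,.03)),("capend",(-.037,y,.112))):
    print(nm,np.round([p[0]+c*q[0]-s*q[1],p[1]+s*q[0]+c*q[1],q[2]],4))
st=env.observe(); print(R.from_quat(st["orientation"]).as_matrix().round(3),st["time"])
E
```

```text
cap [0.6382 0.0704 0.1095]
cap [ 0.6267 -0.0086  0.1082]
cap [ 0.6156 -0.0877  0.1083]
bar [0.6669 0.1044 0.2013]
bar [ 0.6326 -0.1312  0.1975]
[ 0.6618 -0.0138 -0.1418] [ 0.5  0.   0.5 -0.2  0.6 -0.1  0.6 -0.   0.3 -0.3  0.3 -0.3 -0.7 -0.2
 -0.4 -0.3  0.1  0.2 -0.6 -0.4]
vial [0.377 0.026 0.048]
foot [0.6929 0.0626 0.03  ]
capend [0.6365 0.0707 0.112 ]
foot [ 0.6816 -0.0166  0.03  ]
capend [ 0.6252 -0.0085  0.112 ]
foot [ 0.6703 -0.0958  0.03  ]
capend [ 0.6139 -0.0877  0.112 ]
[[ 0.448  0.     0.894]
 [-0.894  0.     0.448]
 [-0.    -1.     0.   ]] 1.1
```

Call:
{"op": "arm_command", "data": {
  "commands": [
    [[0, -0.035, 0], 7, -1],
    [[0, -0.035, 0], 7, -1],
    [[0, -0.035, 0], 7, -1],
    [[0, -0.035, 0], 7, -1],
    [[0, -0.035, 0], 6.7, -1]
  ]
}}

```text
time: 1.52
ee_pos: [0.2801, -0.5584, 0.4081]
orientation: [0.462, -0.535, 0.535, -0.462]
force: [1.0, -1.0, 0.6]
grip_width: 1.0
```

Call:
{"op": "arm_command", "data": {
  "commands": [
    [[-0.032, 0, 0.025], 0, -1],
    [[-0.032, 0, 0.025], 0, -1],
    [[-0.032, 0, 0.025], 0, -1],
    [[-0.032, 0, 0.025], 0, -1],
    [[-0.032, 0, 0.025], 0, -1]
  ]
}}

```text
time: 1.93
ee_pos: [0.4274, -0.4165, 0.4066]
orientation: [0.463, -0.534, 0.534, -0.463]
force: [0.1, 0.4, -0.0]
grip_width: 0.998
```

Call:
{"op": "arm_command", "data": {
  "commands": [
    [[-0.032, 0, 0.025], 0, -1],
    [[-0.032, 0, 0.025], 0, -1],
    [[-0.032, 0, 0.025], 0, -1],
    [[-0.032, 0, 0.025], 0, -1],
    [[-0.032, 0, 0.025], 0, -1]
  ]
}}

```text
time: 2.35
ee_pos: [0.5738, -0.2753, 0.4065]
orientation: [0.464, -0.534, 0.534, -0.464]
force: [0.0, -1.4, 0.6]
grip_width: 1.001
```

Call:
{"op": "arm_command", "data": {
  "commands": [
    [[-0.032, 0, 0.025], 0, -1],
    [[-0.032, 0, 0.025], 0, -1],
    [[-0.032, 0, 0.025], 0, -1],
    [[-0.032, 0, 0.025], 0, -1],
    [[-0.032, 0, 0.025], 0, -1]
  ]
}}

```text
time: 2.77
ee_pos: [0.72, -0.1344, 0.4063]
orientation: [0.464, -0.534, 0.534, -0.464]
force: [0.7, 0.2, -0.1]
grip_width: 1.002
```

Call:
{"op": "arm_command", "data": {
  "commands": [
    [[0, 0, 0.03], 0, -1],
    [[0, 0, 0.04], 0, -1],
    [[0, 0, 0.04], 0, -1],
    [[0, 0, 0.04], 0, -1],
    [[0, 0, 0.04], 0, -1]
  ]
}}

```text
time: 3.18
ee_pos: [0.8936, -0.1603, 0.4033]
orientation: [0.462, -0.532, 0.536, -0.465]
force: [1.0, -0.4, 0.9]
grip_width: 1.0
```

Call:
{"op": "arm_command", "data": {
  "commands": [
    [[0, 0, 0.04], 0, -1],
    [[0, 0, 0.04], 0, -1],
    [[0, 0, 0.04], 0, -1],
    [[0, 0, 0.04], 0, -1],
    [[0, 0, 0.04], 0, -1]
  ]
}}

```text
time: 3.6
ee_pos: [0.9517, -0.1642, 0.3525]
orientation: [0.436, -0.5, 0.566, -0.49]
force: [0.6, -0.4, -0.5]
grip_width: 1.0
```

Call:
{"op": "arm_command", "data": {
  "commands": [
    [[0, 0, 0.04], 0, -1],
    [[0, 0, 0.04], 0, -1],
    [[0, 0, 0.04], 0, -1],
    [[0, 0, 0.04], 0, -1],
    [[0, 0, 0.04], 0, -1]
  ]
}}

```text
time: 4.02
ee_pos: [0.9997, -0.167, 0.3321]
orientation: [0.405, -0.462, 0.598, -0.515]
force: [-0.5, 0.1, 0.2]
grip_width: 1.004
```

Call:
{"op": "arm_command", "data": {
  "commands": [
    [[0, 0, -0.02], 0, -1]
  ]
}}

```text
time: 4.1
ee_pos: [0.9835, -0.1647, 0.3188]
orientation: [0.405, -0.463, 0.597, -0.515]
force: [1.5, 0.4, -2.4]
grip_width: 0.997
```

```bash
python3 - <<'E'
from h import *
s=env.observe();print(s["ee_pos"].round(3),s["q"].round(3));print(R.from_quat(s["orientation"]).as_matrix().round(3))
E
```

```text
[ 0.984 -0.165  0.319] [-0.242  0.919  0.464  0.018  1.514  1.471]
[[-0.141  0.24   0.961]
 [-0.99  -0.041 -0.135]
 [ 0.007 -0.97   0.243]]
```

Call:
{"op": "arm_command", "data": {
  "commands": [
    [[0, 0, 0.04], 0, -1],
    [[0, 0, 0.04], 0, -1],
    [[0, 0, 0.04], 0, -1],
    [[0, 0, 0.04], 0, -1],
    [[0, 0, 0.04], 0, -1]
  ]
}}

```text
time: 4.52
ee_pos: [1.0356, -0.1688, 0.3351]
orientation: [0.375, -0.427, 0.624, -0.537]
force: [0.3, 0.3, 1.0]
grip_width: 1.0
```

Call:
{"op": "arm_command", "data": {
  "commands": [
    [[0, 0, 0.04], 0, -1],
    [[0, 0, 0.04], 0, -1],
    [[0, 0, 0.04], 0, -1],
    [[0, 0, 0.04], 0, -1],
    [[0, 0, 0.04], 0, -1]
  ]
}}

```text
time: 4.93
ee_pos: [1.0677, -0.1702, 0.3659]
orientation: [0.339, -0.384, 0.651, -0.56]
force: [-0.7, -0.3, -0.5]
grip_width: 1.002
```

```bash
python3 - <<'E'
from h import *
s=env.observe();print(s["ee_pos"].round(3),s["q"].round(3));print(R.from_quat(s["orientation"]).as_matrix().round(3))
E
```

```text
[ 1.068 -0.17   0.366] [-0.232  0.991  0.309  0.032  1.348  1.48 ]
[[-0.143  0.469  0.872]
 [-0.99  -0.078 -0.12 ]
 [ 0.012 -0.88   0.475]]
```

Call:
{"op": "arm_command", "data": {
  "commands": [
    [[0, 0, 0.04], 0, -1],
    [[0, 0, 0.04], 0, -1],
    [[0, 0, 0.04], 0, -1],
    [[0, 0, 0.04], 0, -1]
  ]
}}

```text
time: 5.27
ee_pos: [1.0864, -0.1705, 0.4031]
orientation: [0.311, -0.35, 0.67, -0.576]
force: [-0.2, -0.5, 0.9]
grip_width: 1.0
```

```bash
cat >> h.py <<'E'
def st():
    s=env.observe();M=R.from_quat(s["orientation"]).as_matrix()
    print(round(float(s["time"]),2),s["ee_pos"].round(4),"q",s["q"].round(3),"F",s["force"].round(2),"w",round(float(s["grip_width"]),3));print(M.round(3).tolist(),"tilt",np.arccos(-M[2,1]).round(3))
    return s,M
def to(P):
    s,M=st(); print("tool delta",(M.T@(np.array(P)-s["ee_pos"])).round(4))
E
python3 -c "
from h import *
st()"
```

```text
5.27 [ 1.0864 -0.1705  0.4031] q [-0.23   0.968  0.309  0.039  1.269  1.481] F [-0.16 -0.52  0.86] w 1.0
[[-0.144, 0.554, 0.82], [-0.99, -0.092, -0.112], [0.013, -0.827, 0.562]] tilt 0.597
```

Call:
{"op": "arm_command", "data": {
  "commands": [
    [[-0.006, -0.0156, -0.037], 0, -1],
    [[-0.006, -0.0156, -0.037], 0, -1],
    [[-0.006, -0.0156, -0.037], 0, -1],
    [[-0.006, -0.0156, -0.037], 0, -1],
    [[-0.006, -0.0156, -0.037], 0, -1]
  ]
}}

```text
time: 5.68
ee_pos: [0.9176, -0.1195, 0.3696]
orientation: [0.311, -0.35, 0.67, -0.576]
force: [0.7, -0.2, 0.5]
grip_width: 0.999
```

Call:
{"op": "arm_command", "data": {
  "commands": [
    [[-0.006, -0.0156, -0.037], 0, -1],
    [[-0.006, -0.0156, -0.037], 0, -1],
    [[-0.006, -0.0156, -0.037], 0, -1],
    [[-0.006, -0.0156, -0.037], 0, -1],
    [[-0.006, -0.0156, -0.037], 0, -1]
  ]
}}

```text
time: 6.1
ee_pos: [0.727, -0.062, 0.3304]
orientation: [0.311, -0.35, 0.67, -0.576]
force: [0.1, -0.1, 0.4]
grip_width: 1.004
```

Call:
{"op": "arm_command", "data": {
  "commands": [
    [[-0.006, -0.0156, -0.037], 0, -0.4],
    [[-0.006, -0.0156, -0.037], 0, -0.4],
    [[-0.006, -0.0156, -0.037], 0, -0.4],
    [[-0.006, -0.0156, -0.037], 0, -0.4],
    [[-0.006, -0.0156, -0.037], 0, -0.4]
  ]
}}

```text
time: 6.52
ee_pos: [0.5366, -0.0047, 0.2907]
orientation: [0.31, -0.35, 0.67, -0.576]
force: [-0.6, 0.6, 1.1]
grip_width: 0.701
```

```bash
cat >> h.py <<'E'
PS=np.array([.6618,-.0138]); YAW=-.1418
def stw(x,y,z):
    c,s=np.cos(YAW),np.sin(YAW); return np.array([PS[0]+c*x-s*y,PS[1]+s*x+c*y,z])
def tube(i,s): # i=1,0,-1 (+y..-y); s mm from foot
    return stw(.02-.5729*s/1000,.08*i,.03+.8196*s/1000)
E
python3 - <<'E'
from h import *
for i in(1,0,-1): print(i,tube(i,160).round(3)); to(tube(i,160))
im=cam("wrist"); c=im["color"].copy()
for i in(1,0,-1):
    for s in(100,35):
        u=proj(im,tube(i,s))[0]; print(i,s,u.round()); 
        if abs(u).max()<3000: cv2.drawMarker(c,tuple(int(v) for v in u),(255,0,0),0,10,1)
cv2.imwrite("pics/w1.png",c[:,:,::-1])
E
```

```text
1 [0.602 0.076 0.161]
6.52 [ 0.5366 -0.0047  0.2907] q [-0.128 -0.388  2.162 -0.029  0.771  1.598] F [-0.56  0.62  1.12] w 0.701
[[-0.144, 0.555, 0.82], [-0.989, -0.092, -0.112], [0.013, -0.827, 0.562]] tilt 0.597
tool delta [-0.0904  0.1362 -0.0281]
0 [ 0.591 -0.004  0.161]
6.52 [ 0.5366 -0.0047  0.2907] q [-0.128 -0.388  2.162 -0.029  0.771  1.598] F [-0.56  0.62  1.12] w 0.701
[[-0.144, 0.555, 0.82], [-0.989, -0.092, -0.112], [0.013, -0.827, 0.562]] tilt 0.597
tool delta [-0.0105  0.1371 -0.0285]
-1 [ 0.58  -0.083  0.161]
6.52 [ 0.5366 -0.0047  0.2907] q [-0.128 -0.388  2.162 -0.029  0.771  1.598] F [-0.56  0.62  1.12] w 0.701
[[-0.144, 0.555, 0.82], [-0.989, -0.092, -0.112], [0.013, -0.827, 0.562]] tilt 0.597
tool delta [ 0.0695  0.1381 -0.0289]
1 100 [230. 192.]
1 35 [243. 174.]
0 100 [310. 192.]
0 35 [311. 175.]
-1 100 [389. 192.]
-1 35 [378. 175.]
```

View pics/w1.png

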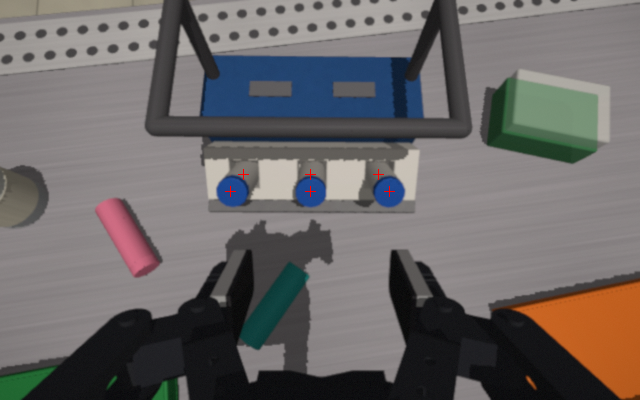

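The predicted red marks fall on all three cap centres, at (231,191), (310,191) and (389,191), so the stand fit is good. I'll take the middle tube first.

Call:
{"op": "arm_command", "data": {
  "commands": [
    [[-0.0026, 0.034, -0.0071], 0, -0.4],
    [[-0.0026, 0.034, -0.0071], 0, -0.4],
    [[-0.0026, 0.034, -0.0071], 0, -0.4],
    [[-0.0026, 0.034, -0.0071], 0, -0.4],
    [[0, 0, 0], 0, -0.4]
  ]
}}

```text
time: 6.98
ee_pos: [0.5875, -0.0036, 0.1521]
orientation: [0.316, -0.356, 0.667, -0.573]
force: [-2.6, 0.1, -2.2]
grip_width: 0.7
```

```bash
python3 - <<'E'
from h import *
to(tube(0,54))
E
```

```text
6.98 [ 0.5875 -0.0036  0.1521] q [-0.11  -0.06   2.175 -0.07   0.449  1.655] F [-2.61  0.08 -2.23] w 0.7
[[-0.144, 0.54, 0.829], [-0.99, -0.09, -0.113], [0.014, -0.837, 0.547]] tilt 0.579
tool delta [-0.0016  0.1001  0.011 ]
```

Call:
{"op": "arm_command", "data": {
  "commands": [
    [[-0.0004, 0.017, 0.002], 0, -0.4],
    [[-0.0004, 0.017, 0.002], 0, -0.4],
    [[-0.0004, 0.017, 0.002], 0, -0.4],
    [[0, 0.017, 0.002], 0, -0.4],
    [[0, 0, 0], 0, -0.4]
  ]
}}

```text
time: 7.4
ee_pos: [0.6369, -0.0103, 0.1098]
orientation: [0.311, -0.351, 0.67, -0.575]
force: [-1.5, -0.3, -0.1]
grip_width: 0.697
```

```bash
python3 - <<'E'
from h import *
to(tube(0,54))
E
```

```text
7.4 [ 0.6369 -0.0103  0.1098] q [-0.112  0.12   2.094 -0.088  0.335  1.673] F [-1.46 -0.31 -0.09] w 0.697
[[-0.144, 0.553, 0.821], [-0.989, -0.092, -0.112], [0.013, -0.828, 0.56]] tilt 0.595
tool delta [-0.0006  0.0374 -0.0082]
```

Call:
{"op": "arm_command", "data": {
  "commands": [
    [[0, 0.008, -0.003], 0, -0.4],
    [[0, 0.01, -0.002], 0, -0.4],
    [[0, 0.01, -0.002], 0, -0.4],
    [[0, 0.008, -0.001], 0, -0.4],
    [[0, 0, 0], 0, -0.4]
  ]
}}

```text
time: 7.82
ee_pos: [0.6488, -0.0123, 0.075]
orientation: [0.312, -0.351, 0.67, -0.575]
force: [-0.5, 0.6, 0.1]
grip_width: 0.705
```

```bash
python3 - <<'E'
from h import *
to(tube(0,54))
E
```

```text
7.82 [ 0.6488 -0.0123  0.075 ] q [-0.114  0.21   2.075 -0.107  0.265  1.692] F [-0.45  0.56  0.08] w 0.705
[[-0.144, 0.552, 0.821], [-0.99, -0.091, -0.112], [0.013, -0.829, 0.559]] tilt 0.594
tool delta [-0.0004  0.0018  0.0014]
```

Call:
{"op": "arm_command", "data": {
  "commands": [
    [[0, 0, 0], 0, 1],
    [[0, 0, 0], 0, 1],
    [[0, 0, 0], 0, 1],
    [[0, 0, 0], 0, 1],
    [[0, 0, 0], 0, 1]
  ],
  "grip_force": 50
}}

```text
time: 8.23
ee_pos: [0.6494, -0.0123, 0.0764]
orientation: [0.311, -0.35, 0.67, -0.576]
force: [-4.3, -0.4, 6.5]
grip_width: 0.362
```

Call:
{"op": "arm_command", "data": {
  "commands": [
    [[0, -0.01, 0], 0, 1],
    [[0, -0.015, 0], 0, 1],
    [[0, -0.02, 0], 0, 1],
    [[0, -0.02, 0], 0, 1],
    [[0, -0.01, 0], 0, 1]
  ]
}}

```text
time: 8.65
ee_pos: [0.6056, -0.0051, 0.1372]
orientation: [0.312, -0.352, 0.669, -0.575]
force: [1.2, -0.4, -3.7]
grip_width: 0.361
```

Call:
{"op": "arm_command", "data": {
  "commands": [
    [[0, -0.005, 0], 0, 1],
    [[0, 0, 0], 0, 1]
  ]
}}

```text
time: 8.82
ee_pos: [0.6038, -0.0048, 0.1413]
orientation: [0.312, -0.351, 0.67, -0.575]
force: [0.6, 0.6, -3.8]
grip_width: 0.362
```

Call:
{"op": "arm_command", "data": {
  "commands": [
    [[0, 0, 0], 0, 1]
  ]
}}

```text
time: 8.9
ee_pos: [0.6039, -0.0049, 0.1404]
orientation: [0.312, -0.352, 0.669, -0.575]
force: [-0.2, -0.4, -4.3]
grip_width: 0.363
```

Call:
{"op": "arm_command", "data": {
  "commands": [
    [[0, 0, 0], 0, 1]
  ]
}}

```text
time: 8.98
ee_pos: [0.604, -0.005, 0.1399]
orientation: [0.312, -0.352, 0.669, -0.575]
force: [-0.8, 0.2, -4.1]
grip_width: 0.362
```

```bash
python3 -c "
from h import *
s,_=st();print(s['torque'].round(3))"
```

```text
8.98 [ 0.604  -0.005   0.1399] q [-0.109 -0.005  2.153 -0.079  0.403  1.665] F [-0.8   0.17 -4.11] w 0.362
[[-0.144, 0.55, 0.823], [-0.99, -0.091, -0.112], [0.013, -0.83, 0.557]] tilt 0.591
[0.084 0.709 0.02 ]
```

Call:
{"op": "arm_command", "data": {
  "commands": [
    [[0, -0.035, 0], 0, 1],
    [[0, -0.035, 0], 0, 1],
    [[0, -0.035, 0], 0, 1],
    [[0, -0.022, -0.033], 0, 1],
    [[0, -0.022, -0.033], 0, 1]
  ]
}}

```text
time: 9.4
ee_pos: [0.4696, 0.0157, 0.2311]
orientation: [0.31, -0.35, 0.671, -0.576]
force: [-1.7, 0.6, -4.4]
grip_width: 0.361
```

Call:
{"op": "arm_command", "data": {
  "commands": [
    [[0, -0.022, -0.033], 0, 1],
    [[0, -0.022, -0.033], 0, 1],
    [[0, -0.022, -0.033], 0, 1],
    [[0, -0.022, -0.033], 0, 1],
    [[0, -0.022, -0.033], 0, 1]
  ]
}}

```text
time: 9.82
ee_pos: [0.3533, 0.0808, 0.2028]
orientation: [0.33, -0.36, 0.674, -0.554]
force: [0.5, 0.8, -4.3]
grip_width: 0.36
```

```bash
python3 -c "
from h import *
s,_=st()"
```

```text
9.82 [0.3533 0.0808 0.2028] q [ 0.236 -0.775  2.52  -0.311  0.919  2.092] F [ 0.5   0.85 -4.25] w 0.36
[[-0.168, 0.51, 0.844], [-0.985, -0.127, -0.119], [0.047, -0.851, 0.523]] tilt 0.553
```

Call:
{"op": "arm_command", "data": {
  "commands": [
    [[-0.032, 0.012, 0.0034], 0, 1],
    [[-0.032, 0.012, 0.0034], 0, 1],
    [[-0.032, 0.012, 0.0034], 0, 1],
    [[-0.032, 0.012, 0.0034], 0, 1],
    [[-0.032, 0.012, 0.0034], 0, 1]
  ]
}}

```text
time: 10.23
ee_pos: [0.4292, 0.2195, 0.1598]
orientation: [0.34, -0.364, 0.661, -0.561]
force: [-0.7, 0.2, -4.0]
grip_width: 0.362
```

```bash
python3 -c "
from h import *
to([.432,.232,.066])"
```

```text
10.23 [0.4292 0.2195 0.1598] q [ 0.547 -0.209  2.27  -0.533  0.752  2.58 ] F [-0.68  0.22 -3.97] w 0.362
[[-0.139, 0.495, 0.858], [-0.989, -0.105, -0.1], [0.041, -0.863, 0.504]] tilt 0.53
tool delta [-0.0166  0.081  -0.0461]
```

Call:
{"op": "arm_command", "data": {
  "commands": [
    [[0, 0, 0], -7.16, 1],
    [[0, 0, 0], -7.16, 1],
    [[0, 0, 0], -7.16, 1],
    [[0, 0, 0], -7.16, 1],
    [[0, 0, 0], -7.16, 1]
  ]
}}

```text
time: 10.65
ee_pos: [0.4302, 0.2172, 0.1617]
orientation: [-0.526, 0.173, -0.526, 0.645]
force: [-0.2, -0.1, -3.6]
grip_width: 0.365
```

Call:
{"op": "arm_command", "data": {
  "commands": [
    [[0, 0, 0], -7.16, 1],
    [[0, 0, 0], -7.16, 1],
    [[0, 0, 0], -7.16, 1],
    [[0, 0, 0], -7.16, 1],
    [[0, 0, 0], -7.16, 1]
  ]
}}

```text
time: 11.07
ee_pos: [0.4303, 0.2171, 0.1619]
orientation: [-0.662, -0.034, -0.339, 0.668]
force: [-0.2, 0.1, -3.2]
grip_width: 0.366
```

Call:
{"op": "arm_command", "data": {
  "commands": [
    [[0, 0, 0], -7.16, 1],
    [[0, 0, 0], -7.16, 1],
    [[0, 0, 0], -7.16, 1],
    [[0, 0, 0], -7.16, 1],
    [[0, 0, 0], -7.16, 1]
  ]
}}

```text
time: 11.48
ee_pos: [0.4303, 0.2171, 0.1619]
orientation: [0.734, 0.237, 0.119, -0.625]
force: [-0.4, 0.2, -4.3]
grip_width: 0.359
```

Call:
{"op": "arm_command", "data": {
  "commands": [
    [[0, 0, 0], -7.16, 1],
    [[0, 0, 0], -7.16, 1],
    [[0, 0, 0], -7.16, 1],
    [[0, 0, 0], -7.16, 1],
    [[0, 0, 0], -7.16, 1]
  ]
}}

```text
time: 11.9
ee_pos: [0.4303, 0.2171, 0.1619]
orientation: [0.735, 0.418, -0.112, -0.522]
force: [-0.0, 0.4, -3.9]
grip_width: 0.36
```

Call:
{"op": "arm_command", "data": {
  "commands": [
    [[0, 0, 0], -7.16, 1],
    [[0, 0, 0], -7.16, 1],
    [[0, 0, 0], -7.16, 1],
    [[0, 0, 0], -7.16, 1],
    [[0, 0, 0], -7.16, 1]
  ]
}}

```text
time: 12.32
ee_pos: [0.4303, 0.2171, 0.1619]
orientation: [0.665, 0.558, -0.333, -0.368]
force: [-0.7, -0.6, -3.0]
grip_width: 0.361
```

```bash
python3 -c "
from h import *
to([.432,.232,.066])"
```

```text
12.32 [0.4303 0.2171 0.1619] q [ 0.542 -0.215  2.271 -0.533  0.753 -0.549] F [-0.71 -0.59 -3.03] w 0.361
[[0.156, 0.497, -0.854], [0.987, -0.107, 0.118], [-0.032, -0.861, -0.507]] tilt 0.533
tool delta [0.0181 0.0819 0.0489]
```

Call:
{"op": "arm_command", "data": {
  "commands": [
    [[0.004, 0.018, 0.011], 0, 1],
    [[0.004, 0.018, 0.011], 0, 1],
    [[0.004, 0.018, 0.011], 0, 1],
    [[0.004, 0.018, 0.011], 0, 1],
    [[0.002, 0.009, 0.005], 0, 1]
  ],
  "grip_force": 25
}}

```text
time: 12.73
ee_pos: [0.4301, 0.2316, 0.064]
orientation: [0.666, 0.556, -0.332, -0.37]
force: [-0.9, -0.4, -4.3]
grip_width: 0.363
```

```bash
python3 -c "
from h import *
to([.432,.232,.066])
to([.484,.232,.064])
im=cam('wrist');cv2.imwrite('pics/w2.png',im['color'][:,:,::-1])"
```

```text
12.73 [0.4301 0.2316 0.064 ] q [ 0.574  0.019  2.293 -0.737  0.563 -0.262] F [-0.9  -0.38 -4.27] w 0.363
[[0.161, 0.494, -0.854], [0.986, -0.108, 0.124], [-0.031, -0.863, -0.505]] tilt 0.53
tool delta [ 0.0007 -0.0008 -0.0026]
12.73 [0.4301 0.2316 0.064 ] q [ 0.574  0.019  2.293 -0.737  0.563 -0.262] F [-0.9  -0.38 -4.27] w 0.363
[[0.161, 0.494, -0.854], [0.986, -0.108, 0.124], [-0.031, -0.863, -0.505]] tilt 0.53
tool delta [ 0.0091  0.0266 -0.046 ]
```

View pics/w2.png

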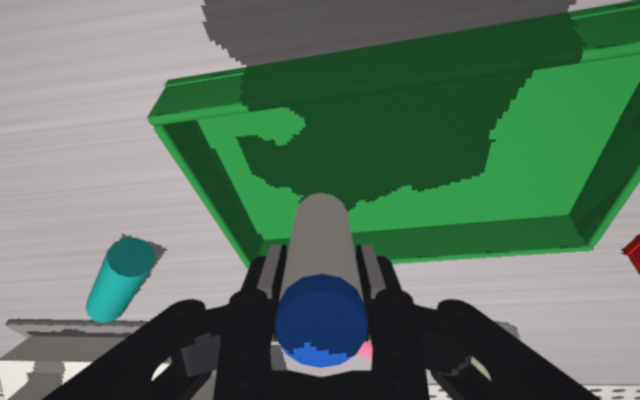

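Call:
{"op": "arm_command", "data": {
  "commands": [
    [[0.0018, 0.0053, -0.0092], 0, 1],
    [[0.0018, 0.0053, -0.0092], 0, 1],
    [[0.0018, 0.0053, -0.0092], 0, 1]
  ],
  "grip_force": 20
}}

```text
time: 13.03
ee_pos: [0.4645, 0.2316, 0.068]
orientation: [0.667, 0.556, -0.331, -0.37]
force: [-7.1, -1.3, 2.1]
grip_width: 0.363
```

Call:
{"op": "arm_command", "data": {
  "commands": [
    [[0.0018, 0.0053, -0.0092], 0, 1],
    [[0.0018, 0.0053, -0.0092], 0, 1]
  ]
}}

```text
time: 13.2
ee_pos: [0.4864, 0.2314, 0.0685]
orientation: [0.667, 0.556, -0.331, -0.369]
force: [-4.7, -2.2, -0.8]
grip_width: 0.363
```

```bash
python3 -c "
from h import *
to([.484,.232,.064])
im=cam('scene');c=im['color'][190:270,335:425,::-1];b=cv2.resize(c,None,fx=5,fy=5,interpolation=2)
im=cam('wrist');cv2.imwrite('pics/w3.png',np.hstack([b,cv2.resize(im['color'][:,:,::-1],None,fx=.5,fy=.5)[:, :].copy() if 0 else cv2.copyMakeBorder(cv2.resize(im['color'][:,:,::-1],(340,212)),0,188,0,0,0)]))"
```

```text
13.2 [0.4864 0.2314 0.0685] q [ 0.504  0.099  2.198 -0.71   0.541 -0.349] F [-4.65 -2.16 -0.83] w 0.363
[[0.163, 0.497, -0.852], [0.986, -0.11, 0.125], [-0.031, -0.861, -0.508]] tilt 0.534
tool delta [0.0003 0.0026 0.0044]
```

View pics/w3.png

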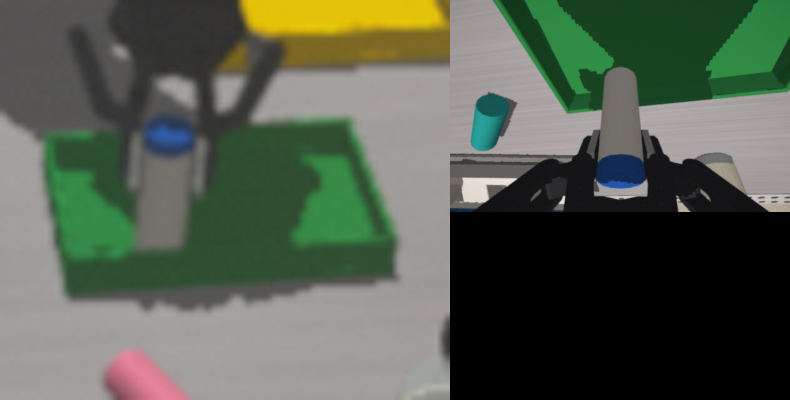

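```bash
cat >> h.py <<'E'
def cap(near,rad=.05):
    """triangulate a blue cap near a world point from top/scene/wrist"""
    obs=[]
    for n in("scene","wrist","top"):
        im=cam(n); u=proj(im,near)[0]; c=cv2.cvtColor(im["color"],cv2.COLOR_RGB2HSV)
        m=cv2.inRange(c,(100,130,40),(130,255,255)); k,l,s,ce=cv2.connectedComponentsWithStats(m)
        g=[i for i in range(1,k) if s[i][4]>15]
        if not g: continue
        i=min(g,key=lambda i:np.hypot(*(ce[i]-u))); d=np.hypot(*(ce[i]-u))
        print(n,u.round(),ce[i].round(1),s[i][4],round(d))
        if d<(200 if n=="wrist" else 15): obs.append((im,ce[i]))
    if len(obs)>1:
        print("tri",tri(obs).round(4))
    for im,u in obs: print(" at z.1",atz(im,u,.102).round(4))
E
python3 -c "
from h import *
cap([.47,.232,.102])"
```

```text
scene [367. 217.] [368.6 216.9] 43 1
wrist [308. 318.] [320.9 323.3] 5021 14
top [262. 195.] [260.1 193.2] 83 3
tri [0.4741 0.2365 0.1042]
 at z.1 [0.4686 0.2363 0.102 ]
 at z.1 [0.4752 0.2356 0.102 ]
 at z.1 [0.4761 0.2383 0.102 ]
```

Call:
{"op": "arm_command", "data": {
  "commands": [
    [[0, 0.0026, 0.0015], 0, 1],
    [[0, 0.0009, 0.0005], 0, 1],
    [[0, 0, 0], 0, 1],
    [[0, 0, 0], 0, 0.1],
    [[0, 0, 0], 0, -0.2]
  ]
}}

```text
time: 13.87
ee_pos: [0.4872, 0.2332, 0.0655]
orientation: [0.666, 0.558, -0.33, -0.369]
force: [0.5, 0.0, -0.1]
grip_width: 0.578
```

Call:
{"op": "arm_command", "data": {
  "commands": [
    [[0, 0, 0], 0, -0.3],
    [[0, 0, 0], 0, -0.3]
  ]
}}

```text
time: 14.03
ee_pos: [0.4866, 0.2328, 0.065]
orientation: [0.666, 0.558, -0.33, -0.369]
force: [0.3, -0.5, 0.1]
grip_width: 0.651
```

```bash
python3 -c "
from h import *
st();cap([.47,.232,.102])"
```

```text
14.03 [0.4866 0.2328 0.065 ] q [ 0.505  0.107  2.199 -0.724  0.53  -0.334] F [ 0.31 -0.51  0.05] w 0.651
[[0.16, 0.5, -0.851], [0.987, -0.106, 0.124], [-0.029, -0.86, -0.51]] tilt 0.536
scene [367. 217.] [367.8 217.9] 48 1
wrist [307. 331.] [313.5 325.1] 4709 9
top [262. 195.] [261.6 193.6] 91 2
tri [0.4737 0.2338 0.1002]
 at z.1 [0.4736 0.2333 0.102 ]
 at z.1 [0.465  0.2353 0.102 ]
 at z.1 [0.475 0.234 0.102]
```

Call:
{"op": "arm_command", "data": {
  "commands": [
    [[0, -0.035, 0], 0, -0.4],
    [[0, -0.035, 0], 0, -0.4],
    [[0, -0.035, 0], 0, -0.4],
    [[0, -0.035, 0], 0, -0.4],
    [[-0.02, 0.0183, -0.0241], 0, -0.4]
  ]
}}

```text
time: 14.6
ee_pos: [0.4411, 0.2323, 0.1895]
orientation: [0.662, 0.566, -0.327, -0.367]
force: [3.1, 0.8, 0.3]
grip_width: 0.696
```

Call:
{"op": "arm_command", "data": {
  "commands": [
    [[-0.02, 0.0183, -0.0241], 0, -0.4],
    [[-0.02, 0.0183, -0.0241], 0, -0.4],
    [[-0.02, 0.0183, -0.0241], 0, -0.4],
    [[-0.02, 0.0183, -0.0241], 0, -0.4],
    [[-0.02, 0.0183, -0.0241], 0, -0.4]
  ]
}}

```text
time: 15.02
ee_pos: [0.5758, 0.0979, 0.1675]
orientation: [0.667, 0.557, -0.33, -0.369]
force: [0.3, 0.4, 0.0]
grip_width: 0.703
```

```bash
python3 -c "
from h import *
cap([.474,.234,.102])
to(tube(1,130)); to(tube(1,54))"
```

```text
scene [368. 218.] [368.2 217.6] 53 0
wrist [ 747. -157.] [240.2 264. ] 13581 659
top [262. 194.] [260.5 193.8] 67 1
tri [0.4741 0.2357 0.1037]
 at z.1 [0.472  0.2347 0.102 ]
 at z.1 [0.4745 0.2373 0.102 ]
15.17 [0.5761 0.097  0.1674] q [ 0.139 -0.051  2.117 -0.323  0.593 -1.049] F [ 0.28 -0.32  0.63] w 0.702
[[0.165, 0.498, -0.851], [0.986, -0.109, 0.127], [-0.03, -0.86, -0.509]] tilt 0.535
tool delta [-0.0155  0.0506 -0.024 ]
15.17 [0.5761 0.097  0.1674] q [ 0.139 -0.051  2.117 -0.323  0.593 -1.049] F [ 0.28 -0.32  0.63] w 0.702
[[0.165, 0.498, -0.851], [0.986, -0.109, 0.127], [-0.03, -0.86, -0.509]] tilt 0.535
tool delta [-0.0126  0.1263 -0.0298]
```

Call:
{"op": "arm_command", "data": {
  "commands": [
    [[-0.0078, 0.0253, -0.012], 0, -0.4],
    [[-0.0078, 0.0253, -0.012], 0, -0.4],
    [[0.0005, 0.015, -0.0012], 0, -0.4],
    [[0.0005, 0.015, -0.0012], 0, -0.4],
    [[0, 0, 0], 0, -0.4]
  ]
}}

```text
time: 15.58
ee_pos: [0.6334, 0.0733, 0.1086]
orientation: [0.666, 0.556, -0.333, -0.37]
force: [-0.7, -0.5, -0.4]
grip_width: 0.696
```

```bash
python3 -c "
from h import *
to(tube(1,54))"
```

```text
15.58 [0.6334 0.0733 0.1086] q [ 0.074  0.154  2.033 -0.326  0.465 -1.089] F [-0.74 -0.55 -0.35] w 0.696
[[0.16, 0.494, -0.855], [0.987, -0.107, 0.123], [-0.031, -0.863, -0.504]] tilt 0.53
tool delta [-0.0005  0.0446 -0.0082]
```

Then insert, grip, extract and weigh.

Call:
{"op": "arm_command", "data": {
  "commands": [
    [[0, 0.012, -0.003], 0, -0.4],
    [[0, 0.012, -0.002], 0, -0.4],
    [[0, 0.012, -0.002], 0, -0.4],
    [[0, 0.008, -0.001], 0, -0.4],
    [[0, 0, 0], 0, -0.4]
  ]
}}

```text
time: 16.0
ee_pos: [0.6629, 0.0679, 0.077]
orientation: [0.666, 0.557, -0.332, -0.369]
force: [-0.7, -0.7, 0.2]
grip_width: 0.699
```

Call:
{"op": "arm_command", "data": {
  "commands": [
    [[0, 0, 0], 0, 1],
    [[0, 0, 0], 0, 1],
    [[0, 0, 0], 0, 1],
    [[0, 0, 0], 0, 1],
    [[0, 0, 0], 0, 1]
  ],
  "grip_force": 50
}}

```text
time: 16.42
ee_pos: [0.6636, 0.0676, 0.0789]
orientation: [0.667, 0.557, -0.33, -0.369]
force: [-4.9, 0.9, 5.7]
grip_width: 0.366
```

```bash
python3 -c "
from h import *
to(tube(1,54)); to(tube(1,130))"
```

```text
16.42 [0.6636 0.0676 0.0789] q [ 0.059  0.259  1.978 -0.35   0.407 -1.071] F [-4.92  0.86  5.7 ] w 0.366
[[0.161, 0.499, -0.852], [0.987, -0.107, 0.124], [-0.029, -0.86, -0.509]] tilt 0.535
tool delta [-0.0007  0.0034  0.0034]
16.42 [0.6636 0.0676 0.0789] q [ 0.059  0.259  1.978 -0.35   0.407 -1.071] F [-4.92  0.86  5.7 ] w 0.366
[[0.161, 0.499, -0.852], [0.987, -0.107, 0.124], [-0.029, -0.86, -0.509]] tilt 0.535
tool delta [-0.0034 -0.0723  0.0092]
```

Call:
{"op": "arm_command", "data": {
  "commands": [
    [[-0.0005, -0.012, 0.001], 0, 1],
    [[-0.0005, -0.018, 0.001], 0, 1],
    [[-0.0005, -0.02, 0.002], 0, 1],
    [[-0.0005, -0.02, 0.002], 0, 1],
    [[0, -0.01, 0.001], 0, 1]
  ]
}}

```text
time: 16.83
ee_pos: [0.6161, 0.0747, 0.1437]
orientation: [0.666, 0.557, -0.331, -0.37]
force: [0.3, 0.9, -3.6]
grip_width: 0.362
```

Call:
{"op": "arm_command", "data": {
  "commands": [
    [[0, 0, 0], 0, 1],
    [[0, 0, 0], 0, 1]
  ]
}}

```text
time: 17.0
ee_pos: [0.6172, 0.0746, 0.143]
orientation: [0.666, 0.557, -0.331, -0.369]
force: [0.2, 0.2, -2.8]
grip_width: 0.363
```

Call:
{"op": "arm_command", "data": {
  "commands": [
    [[0, 0, 0], 0, 1]
  ]
}}

```text
time: 17.08
ee_pos: [0.617, 0.0745, 0.1419]
orientation: [0.666, 0.556, -0.331, -0.37]
force: [-0.2, -0.3, -3.3]
grip_width: 0.361
```

```bash
python3 -c "
from h import *
st()"
```

```text
17.08 [0.617  0.0745 0.1419] q [ 0.079  0.065  2.056 -0.296  0.526 -1.119] F [-0.15 -0.35 -3.27] w 0.361
[[0.161, 0.496, -0.853], [0.986, -0.107, 0.124], [-0.03, -0.861, -0.507]] tilt 0.533
```

Call:
{"op": "arm_command", "data": {
  "commands": [
    [[0, -0.033, 0], 0, 1],
    [[0, -0.033, 0], 0, 1],
    [[0, -0.033, 0], 0, 1],
    [[0.028, -0.0108, 0.0196], 0, 1],
    [[0.028, -0.0108, 0.0196], 0, 1]
  ]
}}

```text
time: 17.5
ee_pos: [0.5348, 0.1474, 0.2283]
orientation: [0.668, 0.557, -0.328, -0.369]
force: [0.3, 1.1, -3.4]
grip_width: 0.362
```

Call:
{"op": "arm_command", "data": {
  "commands": [
    [[0.028, -0.0108, 0.0196], 0, 1],
    [[0.028, -0.0108, 0.0196], 0, 1],
    [[0.028, -0.0108, 0.0196], 0, 1],
    [[0.028, -0.0108, 0.0196], 0, 1],
    [[0.028, -0.0108, 0.0196], 0, 1]
  ]
}}

```text
time: 17.92
ee_pos: [0.4441, 0.3051, 0.2165]
orientation: [0.666, 0.557, -0.331, -0.37]
force: [0.1, -0.1, -3.0]
grip_width: 0.357
```

Call:
{"op": "arm_command", "data": {
  "commands": [
    [[0.028, -0.0108, 0.0196], 0, 1],
    [[0, 0, 0], 0, 1]
  ]
}}

```text
time: 18.08
ee_pos: [0.425, 0.3408, 0.2147]
orientation: [0.663, 0.56, -0.332, -0.37]
force: [0.1, -0.5, -3.5]
grip_width: 0.361
```

```bash
python3 -c "
from h import *
to([.425,.33,.13]); to([.425,.33,.066])"
```

```text
18.08 [0.425  0.3408 0.2147] q [ 0.783 -0.079  2.043 -0.549  0.939 -0.364] F [ 0.1  -0.52 -3.51] w 0.361
[[0.154, 0.497, -0.854], [0.988, -0.1, 0.12], [-0.026, -0.862, -0.506]] tilt 0.531
tool delta [-0.0084  0.0741  0.0416]
18.08 [0.425  0.3408 0.2147] q [ 0.783 -0.079  2.043 -0.549  0.939 -0.364] F [ 0.1  -0.52 -3.51] w 0.361
[[0.154, 0.497, -0.854], [0.988, -0.1, 0.12], [-0.026, -0.862, -0.506]] tilt 0.531
tool delta [-0.0068  0.1293  0.074 ]
```

Call:
{"op": "arm_command", "data": {
  "commands": [
    [[-0.0014, 0.0254, 0.0145], 0, 1],
    [[-0.0014, 0.0254, 0.0145], 0, 1],
    [[-0.0014, 0.0254, 0.0145], 0, 1],
    [[-0.0014, 0.0254, 0.0145], 0, 1],
    [[-0.0014, 0.0235, 0.0133], 0, 1]
  ],
  "grip_force": 25
}}

```text
time: 18.5
ee_pos: [0.4276, 0.3231, 0.0699]
orientation: [0.666, 0.557, -0.331, -0.37]
force: [0.7, -0.3, -4.4]
grip_width: 0.358
```

```bash
python3 -c "
from h import *
to([.428,.33,.069]); to([.484,.33,.068])"
```

```text
18.5 [0.4276 0.3231 0.0699] q [ 0.754  0.142  2.144 -0.736  0.671 -0.118] F [ 0.72 -0.35 -4.37] w 0.358
[[0.161, 0.496, -0.853], [0.987, -0.107, 0.124], [-0.03, -0.862, -0.507]] tilt 0.533
tool delta [0.0069 0.0002 0.001 ]
18.5 [0.4276 0.3231 0.0699] q [ 0.754  0.142  2.144 -0.736  0.671 -0.118] F [ 0.72 -0.35 -4.37] w 0.358
[[0.161, 0.496, -0.853], [0.987, -0.107, 0.124], [-0.03, -0.862, -0.507]] tilt 0.533
tool delta [ 0.0159  0.0288 -0.0463]
```

Call:
{"op": "arm_command", "data": {
  "commands": [
    [[0.0018, 0.0057, -0.0094], 0, 1],
    [[0.0018, 0.0057, -0.0094], 0, 1],
    [[0.0018, 0.0057, -0.0094], 0, 1],
    [[0.0018, 0.0057, -0.0094], 0, 1],
    [[0.0018, 0.0057, -0.0094], 0, 1]
  ],
  "grip_force": 20
}}

```text
time: 18.92
ee_pos: [0.4856, 0.3236, 0.0724]
orientation: [0.667, 0.557, -0.33, -0.369]
force: [-0.9, 0.1, -2.4]
grip_width: 0.362
```

```bash
python3 -c "
from h import *
to([.482,.323,.067]); cap([.472,.327,.102])"
```

```text
18.92 [0.4856 0.3236 0.0724] q [ 0.674  0.209  2.058 -0.717  0.644 -0.209] F [-0.93  0.13 -2.41] w 0.362
[[0.161, 0.499, -0.852], [0.986, -0.107, 0.124], [-0.029, -0.86, -0.509]] tilt 0.535
tool delta [-0.001   0.003   0.0057]
scene [398. 216.] [367.9 217.4] 64 30
wrist [318. 307.] [321.  298.6] 5886 9
top [229. 195.] [226.9 194.8] 39 2
tri [0.4714 0.3311 0.1   ]
 at z.1 [0.4652 0.3293 0.102 ]
 at z.1 [0.472  0.3336 0.102 ]
```

Call:
{"op": "arm_command", "data": {
  "commands": [
    [[0, 0.0026, 0.0015], 0, 1],
    [[0, 0.0015, 0.001], 0, 1],
    [[0, 0, 0], 0, 1],
    [[0, 0, 0], 0, 0.1],
    [[0, 0, 0], 0, -0.2]
  ]
}}

```text
time: 19.48
ee_pos: [0.4844, 0.3241, 0.0682]
orientation: [0.666, 0.558, -0.33, -0.369]
force: [-0.2, 0.7, 0.1]
grip_width: 0.575
```

Call:
{"op": "arm_command", "data": {
  "commands": [
    [[0, 0, 0], 0, -0.3],
    [[0, 0, 0], 0, -0.3]
  ]
}}

```text
time: 19.65
ee_pos: [0.4836, 0.3235, 0.0671]
orientation: [0.666, 0.557, -0.331, -0.369]
force: [0.8, -0.5, -0.4]
grip_width: 0.647
```

Call:
{"op": "arm_command", "data": {
  "commands": [
    [[0, -0.035, 0], 0, -0.3],
    [[0, -0.035, 0], 0, -0.3],
    [[0, -0.035, 0], 0, -0.3],
    [[0, -0.035, 0], 0, -0.4],
    [[0, 0, 0], 0, -0.4]
  ]
}}

```text
time: 20.07
ee_pos: [0.4149, 0.3421, 0.1947]
orientation: [0.665, 0.561, -0.326, -0.369]
force: [0.8, 1.2, 1.5]
grip_width: 0.703
```

```bash
python3 -c "
from h import *
cap([.472,.328,.102]); cap([.474,.234,.102])
to(tube(-1,160)+[0,0,.04])
im=cam('scene');cv2.imwrite('pics/s4.png',cv2.resize(im['color'][180:280,210:430,::-1],None,fx=3.5,fy=3.5,interpolation=2))"
```

```text
scene [398. 216.] [397.3 215.6] 55 1
wrist [318. 196.] [313.4 192.5] 1214 6
top [229. 195.] [230.1 194.9] 94 1
tri [0.4702 0.3247 0.1018]
 at z.1 [0.4684 0.3251 0.102 ]
 at z.1 [0.4679 0.3254 0.102 ]
 at z.1 [0.4718 0.3242 0.102 ]
scene [368. 218.] [368.  217.4] 56 1
wrist [204. 215.] [204.6 211.4] 1127 3
top [262. 194.] [261.7 193.8] 92 0
tri [0.4726 0.2341 0.1016]
 at z.1 [0.4709 0.2342 0.102 ]
 at z.1 [0.47   0.2358 0.102 ]
 at z.1 [0.4742 0.2336 0.102 ]
20.37 [0.4134 0.3371 0.1853] q [ 0.8   -0.055  2.082 -0.583  0.904 -0.299] F [-0.49  0.08 -0.  ] w 0.701
[[0.162, 0.496, -0.853], [0.986, -0.11, 0.123], [-0.033, -0.861, -0.507]] tilt 0.533
tool delta [-0.3879  0.1149 -0.2014]
```

View pics/s4.png

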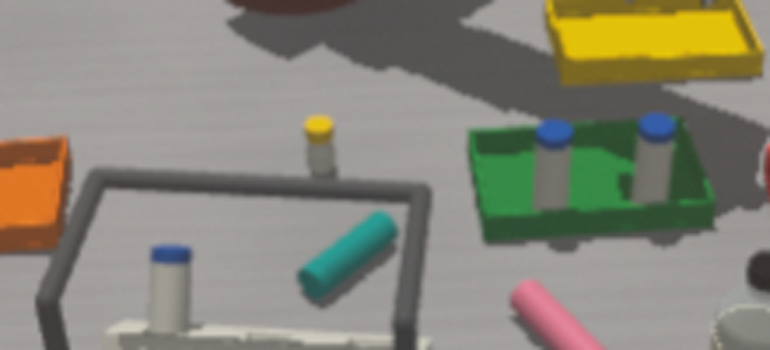

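Both filled tubes stand upright in the green tray. They show at crop pixels (553,165) and (655,160). Now the third tube.

Call:
{"op": "arm_command", "data": {
  "commands": [
    [[-0.0323, 0.0096, -0.0168], 0, -0.4],
    [[-0.0323, 0.0096, -0.0168], 0, -0.4],
    [[-0.0323, 0.0096, -0.0168], 0, -0.4],
    [[-0.0323, 0.0096, -0.0168], 0, -0.4],
    [[-0.0323, 0.0096, -0.0168], 0, -0.4]
  ]
}}

```text
time: 20.83
ee_pos: [0.4833, 0.1614, 0.1924]
orientation: [0.666, 0.557, -0.332, -0.369]
force: [1.1, 0.1, 0.3]
grip_width: 0.703
```

Call:
{"op": "arm_command", "data": {
  "commands": [
    [[-0.0323, 0.0096, -0.0168], 0, -0.4],
    [[-0.0323, 0.0096, -0.0168], 0, -0.4],
    [[-0.0323, 0.0096, -0.0168], 0, -0.4],
    [[-0.0323, 0.0096, -0.0168], 0, -0.4],
    [[-0.0323, 0.0096, -0.0168], 0, -0.4]
  ]
}}

```text
time: 21.25
ee_pos: [0.5527, -0.0139, 0.1986]
orientation: [0.667, 0.556, -0.331, -0.37]
force: [0.8, 0.9, -0.6]
grip_width: 0.704
```

Call:
{"op": "arm_command", "data": {
  "commands": [
    [[-0.0323, 0.0096, -0.0168], 0, -0.4],
    [[-0.0323, 0.0096, -0.0168], 0, -0.4],
    [[0, 0, 0], 0, -0.4]
  ]
}}

```text
time: 21.5
ee_pos: [0.5828, -0.0882, 0.2029]
orientation: [0.669, 0.554, -0.329, -0.369]
force: [-0.2, -0.4, 1.2]
grip_width: 0.701
```

```bash
python3 -c "
from h import *
cap(tube(-1,97))
to(tube(-1,115)); to(tube(-1,54))"
```

```text
scene [259. 252.] [258.1 252.1] 27 1
wrist [329. 171.] [328.7 169.3] 1529 2
top [373. 144.] [372.1 144.9] 81 1
tri [ 0.6146 -0.0879  0.1082]
 at z.1 [ 0.6075 -0.0908  0.102 ]
 at z.1 [ 0.6206 -0.0891  0.102 ]
 at z.1 [ 0.6159 -0.087   0.102 ]
21.65 [ 0.5798 -0.082   0.2006] q [-0.277 -0.13   2.118  0.056  0.624 -1.729] F [-0.55  0.67 -0.84] w 0.699
[[0.163, 0.495, -0.853], [0.986, -0.107, 0.126], [-0.029, -0.862, -0.506]] tilt 0.531
tool delta [0.0019 0.0788 0.0165]
21.65 [ 0.5798 -0.082   0.2006] q [-0.277 -0.13   2.118  0.056  0.624 -1.729] F [-0.55  0.67 -0.84] w 0.699
[[0.163, 0.495, -0.853], [0.986, -0.107, 0.126], [-0.029, -0.862, -0.506]] tilt 0.531
tool delta [0.0041 0.1396 0.0116]
```

Call:
{"op": "arm_command", "data": {
  "commands": [
    [[0.0006, 0.026, 0.0055], 0, -0.4],
    [[0.0006, 0.026, 0.0055], 0, -0.4],
    [[0.0006, 0.026, 0.0055], 0, -0.4],
    [[0.0007, 0.02, -0.0016], 0, -0.4],
    [[0, 0, 0], 0, -0.4]
  ]
}}

```text
time: 22.07
ee_pos: [0.6142, -0.0849, 0.1044]
orientation: [0.664, 0.556, -0.334, -0.372]
force: [-0.7, -0.4, -0.1]
grip_width: 0.701
```

```bash
python3 -c "
from h import *
to(tube(-1,54))"
```

```text
22.07 [ 0.6142 -0.0849  0.1044] q [-0.264  0.107  2.094  0.07   0.417 -1.74 ] F [-0.65 -0.4  -0.15] w 0.701
[[0.158, 0.49, -0.857], [0.987, -0.104, 0.123], [-0.028, -0.865, -0.5]] tilt 0.525
tool delta [-0.0016  0.0392 -0.0075]
```

Call:
{"op": "arm_command", "data": {
  "commands": [
    [[-0.0008, 0.012, -0.003], 0, -0.4],
    [[-0.0008, 0.012, -0.002], 0, -0.4],
    [[0, 0.01, -0.002], 0, -0.4],
    [[0, 0.005, 0], 0, -0.4],
    [[0, 0, 0], 0, -0.4]
  ]
}}

```text
time: 22.48
ee_pos: [0.642, -0.0929, 0.08]
orientation: [0.666, 0.557, -0.331, -0.369]
force: [-0.5, -0.2, -0.7]
grip_width: 0.698
```

Call:
{"op": "arm_command", "data": {
  "commands": [
    [[0, 0, 0], 0, 1],
    [[0, 0, 0], 0, 1],
    [[0, 0, 0], 0, 1],
    [[0, 0, 0], 0, 1],
    [[0, 0, 0], 0, 1]
  ],
  "grip_force": 50
}}

```text
time: 22.9
ee_pos: [0.6424, -0.0934, 0.0815]
orientation: [0.666, 0.557, -0.33, -0.369]
force: [-4.6, 4.0, 6.0]
grip_width: 0.358
```

```bash
python3 -c "
from h import *
to(tube(-1,54))"
```

```text
22.9 [ 0.6424 -0.0934  0.0815] q [-0.266  0.204  2.041  0.08   0.363 -1.751] F [-4.64  3.98  5.95] w 0.358
[[0.161, 0.499, -0.852], [0.987, -0.106, 0.124], [-0.029, -0.86, -0.509]] tilt 0.535
tool delta [0.0017 0.0047 0.0063]
```

Call:
{"op": "arm_command", "data": {
  "commands": [
    [[-0.0005, -0.012, 0.001], 0, 1],
    [[-0.0005, -0.018, 0.001], 0, 1],
    [[-0.0005, -0.02, 0.002], 0, 1],
    [[-0.0005, -0.02, 0.002], 0, 1],
    [[0, -0.01, 0.001], 0, 1]
  ]
}}

```text
time: 23.32
ee_pos: [0.5959, -0.0868, 0.1477]
orientation: [0.667, 0.557, -0.33, -0.368]
force: [1.1, -0.2, -0.6]
grip_width: 0.364
```

Call:
{"op": "arm_command", "data": {
  "commands": [
    [[0, 0, 0], 0, 1],
    [[0, 0, 0], 0, 1]
  ]
}}

```text
time: 23.48
ee_pos: [0.5964, -0.087, 0.1466]
orientation: [0.667, 0.557, -0.33, -0.368]
force: [0.8, 0.5, -0.5]
grip_width: 0.361
```

Call:
{"op": "arm_command", "data": {
  "commands": [
    [[0, 0, 0], 0, 1]
  ]
}}

```text
time: 23.57
ee_pos: [0.5961, -0.0868, 0.1453]
orientation: [0.666, 0.557, -0.331, -0.369]
force: [-1.0, -0.4, -1.0]
grip_width: 0.367
```

```bash
python3 -c "
from h import *
to([.52,-.12,.2])"
```

```text
23.57 [ 0.5961 -0.0868  0.1453] q [-0.278 -0.006  2.122  0.071  0.494 -1.749] F [-0.96 -0.42 -0.95] w 0.367
[[0.161, 0.498, -0.852], [0.986, -0.107, 0.124], [-0.03, -0.861, -0.508]] tilt 0.534
tool delta [-0.0466 -0.0814  0.0329]
```

Tube 3 is light at about 0.7 N, so it goes to the orange tray.

Call:
{"op": "arm_command", "data": {
  "commands": [
    [[0, -0.03, 0], 0, 1],
    [[0, -0.03, 0], 0, 1],
    [[-0.0368, -0.007, 0.0131], 0, 1],
    [[-0.0368, -0.007, 0.0131], 0, 1],
    [[-0.0368, -0.007, 0.0131], 0, 1]
  ]
}}

```text
time: 23.98
ee_pos: [0.5044, -0.1821, 0.1988]
orientation: [0.666, 0.558, -0.331, -0.368]
force: [0.5, -1.3, -0.5]
grip_width: 0.36
```

Call:
{"op": "arm_command", "data": {
  "commands": [
    [[-0.0368, -0.007, 0.0131], 0, 1],
    [[-0.0368, -0.007, 0.0131], 0, 1],
    [[-0.0368, -0.007, 0.0131], 0, 1],
    [[-0.0368, -0.007, 0.0131], 0, 1],
    [[0, 0, 0], 0, 1]
  ]
}}

```text
time: 24.4
ee_pos: [0.4311, -0.3145, 0.2082]
orientation: [0.672, 0.543, -0.334, -0.376]
force: [0.8, 0.5, -0.6]
grip_width: 0.362
```

```bash
python3 -c "
from h import *
to([.422,-.318,.072])
T=cam('top')
m=cv2.inRange(cv2.cvtColor(T['color'][180:245,395:490],cv2.COLOR_RGB2HSV),(5,150,60),(16,255,255)); r=cv2.minAreaRect(cv2.findNonZero(m)); q=cv2.boxPoints(r)+[395,180]; print([atz(T,u,.03)[:2].round(3).tolist() for u in q])
im=cam('wrist');cv2.imwrite('pics/w5.png',im['color'][:,:,::-1])"
```

```text
24.4 [ 0.4311 -0.3145  0.2082] q [-0.946 -0.232  2.183  0.442  0.826 -2.581] F [ 0.81  0.45 -0.59] w 0.362
[[0.187, 0.479, -0.858], [0.981, -0.127, 0.144], [-0.04, -0.869, -0.494]] tilt 0.519
tool delta [0.0003 0.1144 0.0745]
[[0.478, -0.206], [0.49, -0.418], [0.362, -0.42], [0.352, -0.21]]
```

View pics/w5.png

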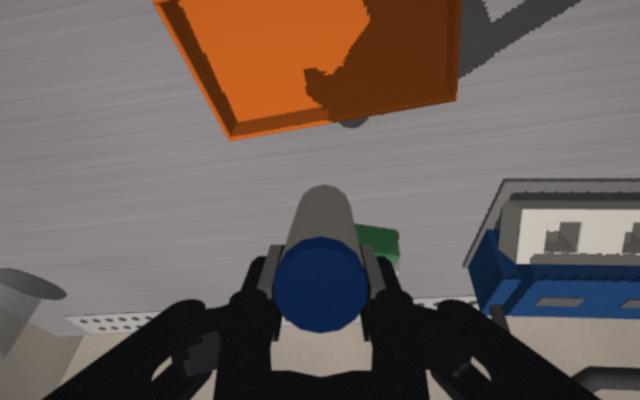

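The last joint is at its limit, so I turn the gripper half a turn about its own axis, which gives the same grasp.

Call:
{"op": "arm_command", "data": {
  "commands": [
    [[0, 0, 0], 7.16, 1],
    [[0, 0, 0], 7.16, 1],
    [[0, 0, 0], 7.16, 1],
    [[0, 0, 0], 7.16, 1],
    [[0, 0, 0], 7.16, 1]
  ]
}}

```text
time: 24.92
ee_pos: [0.4326, -0.3064, 0.2053]
orientation: [0.739, 0.403, -0.111, -0.529]
force: [0.3, -0.2, -0.3]
grip_width: 0.358
```

Call:
{"op": "arm_command", "data": {
  "commands": [
    [[0, 0, 0], 7.16, 1],
    [[0, 0, 0], 7.16, 1],
    [[0, 0, 0], 7.16, 1],
    [[0, 0, 0], 7.16, 1],
    [[0, 0, 0], 7.16, 1]
  ]
}}

```text
time: 25.33
ee_pos: [0.4327, -0.3063, 0.2054]
orientation: [0.737, 0.221, 0.121, -0.627]
force: [0.2, 0.2, -0.5]
grip_width: 0.357
```

Call:
{"op": "arm_command", "data": {
  "commands": [
    [[0, 0, 0], 7.16, 1],
    [[0, 0, 0], 7.16, 1],
    [[0, 0, 0], 7.16, 1],
    [[0, 0, 0], 7.16, 1],
    [[0, 0, 0], 7.16, 1]
  ]
}}

```text
time: 25.75
ee_pos: [0.4327, -0.3064, 0.2054]
orientation: [-0.664, -0.018, -0.342, 0.665]
force: [0.3, 0.1, -0.4]
grip_width: 0.362
```

Call:
{"op": "arm_command", "data": {
  "commands": [
    [[0, 0, 0], 7.16, 1],
    [[0, 0, 0], 7.16, 1],
    [[0, 0, 0], 7.16, 1],
    [[0, 0, 0], 7.16, 1],
    [[0, 0, 0], 7.16, 1]
  ]
}}

```text
time: 26.17
ee_pos: [0.4327, -0.3063, 0.2053]
orientation: [-0.527, 0.187, -0.53, 0.638]
force: [0.9, -0.4, -0.9]
grip_width: 0.36
```

Call:
{"op": "arm_command", "data": {
  "commands": [
    [[0, 0, 0], 7.16, 1],
    [[0, 0, 0], 7.16, 1],
    [[0, 0, 0], 7.16, 1],
    [[0, 0, 0], 7.16, 1],
    [[0, 0, 0], 7.16, 1]
  ]
}}

```text
time: 26.58
ee_pos: [0.4327, -0.3063, 0.2053]
orientation: [0.338, -0.374, 0.666, -0.55]
force: [-1.2, -0.9, -0.7]
grip_width: 0.362
```

```bash
python3 -c "
from h import *
to([.42,-.31,.072])"
```

```text
26.58 [ 0.4327 -0.3063  0.2053] q [-0.935 -0.234  2.19   0.444  0.828  0.549] F [-1.16 -0.89 -0.75] w 0.362
[[-0.167, 0.479, 0.862], [-0.985, -0.116, -0.126], [0.04, -0.87, 0.491]] tilt 0.515
tool delta [ 0.0005  0.1104 -0.0759]
```

Call:
{"op": "arm_command", "data": {
  "commands": [
    [[0, 0.022, -0.015], 0, 1],
    [[0, 0.022, -0.015], 0, 1],
    [[0, 0.022, -0.015], 0, 1],
    [[0, 0.022, -0.015], 0, 1],
    [[0, 0.021, -0.015], 0, 1]
  ],
  "grip_force": 25
}}

```text
time: 27.0
ee_pos: [0.4201, -0.3102, 0.073]
orientation: [0.341, -0.372, 0.665, -0.551]
force: [0.0, -0.1, -0.1]
grip_width: 0.361
```

```bash
python3 -c "
from h import *
to([.42,-.31,.072]);to([.475,-.31,.071])"
```

```text
27.0 [ 0.4201 -0.3102  0.073 ] q [-9.670e-01 -1.000e-03  2.284e+00  6.650e-01  5.600e-01  2.360e-01] F [ 0.02 -0.08 -0.15] w 0.361
[[-0.162, 0.479, 0.863], [-0.986, -0.117, -0.12], [0.043, -0.87, 0.491]] tilt 0.515
tool delta [-0.0002  0.0008 -0.0006]
27.0 [ 0.4201 -0.3102  0.073 ] q [-9.670e-01 -1.000e-03  2.284e+00  6.650e-01  5.600e-01  2.360e-01] F [ 0.02 -0.08 -0.15] w 0.361
[[-0.162, 0.479, 0.863], [-0.986, -0.117, -0.12], [0.043, -0.87, 0.491]] tilt 0.515
tool delta [-0.0091  0.028   0.0464]
```

Call:
{"op": "arm_command", "data": {
  "commands": [
    [[-0.0018, 0.0056, 0.0093], 0, 1],
    [[-0.0018, 0.0056, 0.0093], 0, 1],
    [[-0.0018, 0.0056, 0.0093], 0, 1],
    [[-0.0018, 0.0056, 0.0093], 0, 1],
    [[-0.0018, 0.0056, 0.0093], 0, 1]
  ],
  "grip_force": 20
}}

```text
time: 27.42
ee_pos: [0.4743, -0.3107, 0.0713]
orientation: [0.342, -0.372, 0.665, -0.55]
force: [-7.6, -2.9, 3.6]
grip_width: 0.36
```

```bash
python3 -c "
from h import *
to([.475,-.31,.069]); cap([.465,-.308,.1])"
```

```text
27.42 [ 0.4743 -0.3107  0.0713] q [-0.86   0.089  2.192  0.619  0.512  0.369] F [-7.64 -2.88  3.58] w 0.36
[[-0.161, 0.477, 0.864], [-0.986, -0.118, -0.119], [0.045, -0.871, 0.489]] tilt 0.513
tool delta [-0.0009  0.0023 -0.0007]
scene [191. 224.] [189.3 223.5] 57 2
wrist [323. 295.] [320.6 268.4] 6586 26
top [449. 196.] [449.2 192.8] 86 3
tri [ 0.4736 -0.3082  0.1097]
 at z.1 [ 0.4629 -0.3128  0.102 ]
 at z.1 [ 0.4744 -0.3087  0.102 ]
 at z.1 [ 0.4736 -0.3096  0.102 ]
```

```bash
python3 -c "
from h import *
im=cam('scene');c=cv2.resize(im['color'][190:270,150:240,::-1],None,fx=4.4,fy=4.4,interpolation=2)
w=cam('wrist')['color'][120:400,170:470,::-1];w=cv2.resize(w,(377,352))
cv2.imwrite('pics/s6.png',np.hstack([c,w]))"
```

```text
(no output)
```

View pics/s6.png

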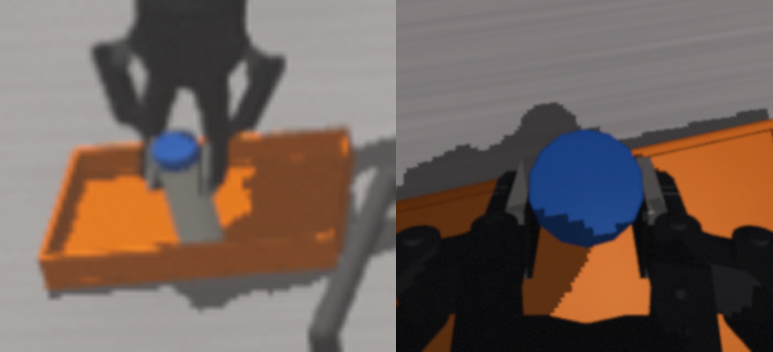

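```bash
python3 -c "
from h import *
im=cam('scene');print(proj(im,[[.464,-.31,.005],[.464,-.31,.03],[.464,-.31,.1],[.474,-.31,.1],[.464,-.32,.1]]).round(1))
m=env.trace('scene','tube_3_center')
for d in m: print(d['confidence'],d['rect'])
h=cv2.cvtColor(im['color'],cv2.COLOR_RGB2HSV)[215:250,180:210]
w=(h[:,:,1]<60)
for r in range(8,32): 
  x=np.nonzero(w[r])[0]; print(r+215,x.min()+180 if len(x) else 0,x.max()+180 if len(x) else 0, len(x))
st()"
```

```text
[[196.3 247.7]
 [194.7 241.7]
 [190.3 224.2]
 [189.6 226.3]
 [187.  224.4]]
0.89 [296.9, 242.1, 322.1, 264.0]
0.83 [355.3, 258.3, 384.0, 288.7]
0.71 [391.6, 214.8, 401.9, 236.3]
223 183 200 7
224 183 200 7
225 183 200 7
226 183 200 8
227 182 200 11
228 182 200 14
229 183 199 17
230 183 199 17
231 184 198 15
232 187 198 12
233 188 197 10
234 188 197 10
235 189 197 9
236 189 197 9
237 189 198 10
238 190 198 9
239 190 198 9
240 190 198 9
241 191 199 9
242 191 199 9
243 191 199 9
244 192 198 7
245 0 0 0
246 0 0 0
27.77 [ 0.4748 -0.3116  0.073 ] q [-0.862  0.087  2.192  0.623  0.514  0.368] F [-0.14 -0.18 -0.49] w 0.357
[[-0.164, 0.48, 0.862], [-0.985, -0.118, -0.122], [0.043, -0.87, 0.492]] tilt 0.516
```

Call:
{"op": "arm_command", "data": {
  "commands": [
    [[0, 0.0026, -0.0015], 0, 1],
    [[0, 0.0017, -0.001], 0, 1],
    [[0, 0, 0], 0, 1],
    [[0, 0, 0], 0, 1]
  ]
}}

```text
time: 28.1
ee_pos: [0.4745, -0.3129, 0.0681]
orientation: [0.34, -0.372, 0.666, -0.549]
force: [-0.8, 0.7, -1.1]
grip_width: 0.363
```

```bash
python3 -c "
from h import *
st(); cap([.465,-.308,.1])"
```

```text
28.1 [ 0.4745 -0.3129  0.0681] q [-0.863  0.099  2.192  0.635  0.504  0.353] F [-0.83  0.7  -1.1 ] w 0.363
[[-0.165, 0.479, 0.862], [-0.985, -0.119, -0.122], [0.044, -0.87, 0.492]] tilt 0.517
scene [191. 224.] [188.8 224.4] 56 2
wrist [317. 293.] [320.5 268.7] 6581 24
top [449. 196.] [449.7 193.4] 86 3
tri [ 0.4723 -0.3105  0.1056]
 at z.1 [ 0.4671 -0.3134  0.102 ]
 at z.1 [ 0.473  -0.3106  0.102 ]
 at z.1 [ 0.4718 -0.3107  0.102 ]
```

```bash
python3 - <<'E'
from h import *
from scipy.optimize import least_squares
obs=[]
for n in("wrist","top","scene"):
    im=cam(n); u=proj(im,[.468,-.31,.1])[0]
    m=cv2.inRange(cv2.cvtColor(im["color"],cv2.COLOR_RGB2HSV),(100,130,40),(130,255,255)); k,l,s,ce=cv2.connectedComponentsWithStats(m)
    i=min([i for i in range(1,k) if s[i][4]>15],key=lambda i:np.hypot(*(ce[i]-u)))
    x,y,w,h=s[i][:4]; print(n,x,y,w,h,ce[i].round(1),"ray",ray(im,ce[i])[1].round(2)); obs.append((im,np.array([x,y,x+w,y+h],float)-[.5,.5,.5,.5]))
a=np.linspace(0,2*np.pi,60)
def f(p):
    t=p[3:]; ax=np.array([t[0],t[1],1]);ax/=np.linalg.norm(ax)
    e=np.cross(ax,[1,0,0]);e/=np.linalg.norm(e);g=np.cross(ax,e); c=.016*(np.cos(a)[:,None]*e+np.sin(a)[:,None]*g)
    P=np.vstack([p[:3]+c,p[:3]-p[5]*ax+c]) if len(p)>5 else np.vstack([p[:3]+c,p[:3]-.012*ax+c])
    r=[]
    for (im,b),w in zip(obs,(.2,1,1)):
        q=proj(im,P); r+=list((np.r_[q.min(0),q.max(0)]-b)*w)
    return np.array(r)
for t0 in(-.4,0,.4):
    r=least_squares(f,[.468,-.31,.105,t0,0]); print(r.x.round(4),r.cost.round(2),r.fun.round(1))
E
```

```text
wrist 275 223 93 93 [320.6 268.7] ray [-0.01 -0.04 -1.  ]
top 444 189 11 10 [449.6 193.3] ray [ 0.11 -0.3  -0.95]
scene 185 221 9 8 [188.8 224.4] ray [-0.76 -0.28 -0.58]
[ 0.4722 -0.3095  0.1098 -0.1437  0.1663] 3.54 [-0.5  0.  -0.1  1.   0.4 -1.1  1.2  0.  -0.8  0.2  1.2  1. ]
[ 0.472  -0.3096  0.1097 -0.1774  0.1595] 3.55 [-0.5 -0.1 -0.   1.   0.4 -1.2  1.2  0.1 -0.7  0.3  1.2  0.9]
[ 0.4719 -0.3096  0.1097 -0.1837  0.1582] 3.55 [-0.5 -0.1 -0.   1.   0.4 -1.2  1.2  0.1 -0.7  0.4  1.2  0.8]
```

Call:
{"op": "arm_command", "data": {
  "commands": [
    [[0, 0.0026, -0.0015], 0, 1],
    [[0, 0.0015, -0.0008], 0, 1],
    [[0, 0, 0], 0, 1],
    [[0, 0, 0], 0, 0.1],
    [[0, 0, 0], 0, -0.2]
  ]
}}

```text
time: 28.82
ee_pos: [0.4754, -0.3136, 0.0644]
orientation: [0.34, -0.371, 0.667, -0.55]
force: [-0.2, -0.1, -0.1]
grip_width: 0.578
```

Call:
{"op": "arm_command", "data": {
  "commands": [
    [[0, 0, 0], 0, -0.3],
    [[0, 0, 0], 0, -0.3]
  ]
}}

```text
time: 28.98
ee_pos: [0.475, -0.3131, 0.0638]
orientation: [0.34, -0.372, 0.666, -0.55]
force: [1.0, 0.1, 0.5]
grip_width: 0.647
```

```bash
python3 -c "
from h import *
st(); cap([.465,-.308,.1])"
```

```text
28.98 [ 0.475  -0.3131  0.0638] q [-0.863  0.109  2.192  0.648  0.495  0.339] F [0.97 0.09 0.51] w 0.647
[[-0.165, 0.48, 0.862], [-0.985, -0.119, -0.122], [0.044, -0.869, 0.493]] tilt 0.517
scene [191. 224.] [188.  223.5] 32 3
wrist [317. 295.] [337.1 307.8] 6954 24
top [449. 196.] [451.  196.5] 56 2
tri [ 0.4617 -0.3151  0.102 ]
 at z.1 [ 0.4624 -0.3169  0.102 ]
 at z.1 [ 0.4599 -0.314   0.102 ]
 at z.1 [ 0.4627 -0.3144  0.102 ]
```

Call:
{"op": "arm_command", "data": {
  "commands": [
    [[0, 0, 0], 0, -0.6],
    [[0, -0.02, 0], 0, -0.6],
    [[0, -0.035, 0], 0, -0.6],
    [[0, -0.035, 0], 0, -0.6],
    [[0, -0.035, 0], 0, -0.6]
  ]
}}

```text
time: 29.55
ee_pos: [0.4138, -0.2973, 0.1727]
orientation: [0.34, -0.373, 0.666, -0.55]
force: [0.7, -1.0, 1.2]
grip_width: 0.802
```

Call:
{"op": "arm_command", "data": {
  "commands": [
    [[0, -0.02, 0], 0, -0.6],
    [[0, 0, 0], 0, -0.6],
    [[0, 0, 0], 0, -0.6],
    [[0, 0, 0], 0, -0.6]
  ]
}}

```text
time: 29.88
ee_pos: [0.405, -0.2953, 0.1889]
orientation: [0.34, -0.372, 0.666, -0.55]
force: [0.1, -0.5, -1.2]
grip_width: 0.803
```

```bash
python3 -c "
from h import *
st(); cap([.463,-.315,.1]); cap([.472,.328,.102]); cap([.474,.234,.102])
im=cam('scene');cv2.imwrite('pics/s7.png',cv2.resize(im['color'][170:320,130:450,::-1],None,fx=2.5,fy=2.5,interpolation=2))"
```

```text
29.88 [ 0.405  -0.2953  0.1889] q [-0.978 -0.286  2.263  0.468  0.823  0.485] F [ 0.08 -0.46 -1.23] w 0.803
[[-0.165, 0.479, 0.862], [-0.985, -0.119, -0.122], [0.044, -0.87, 0.492]] tilt 0.516
scene [189. 224.] [189.  222.6] 45 2
wrist [330. 181.] [329.3 184.5] 1427 4
top [451. 197.] [449.9 197.5] 65 1
tri [ 0.4598 -0.3129  0.1029]
 at z.1 [ 0.4579 -0.3147  0.102 ]
 at z.1 [ 0.4597 -0.3137  0.102 ]
 at z.1 [ 0.46   -0.3111  0.102 ]
scene [398. 216.] [397.5 215.7] 50 1
wrist [-883.  344.] [129.7   6.2] 206 1068
top [229. 195.] [230.2 194.8] 93 1
tri [0.4718 0.3243 0.1042]
 at z.1 [0.4688 0.3256 0.102 ]
 at z.1 [0.4719 0.3242 0.102 ]
scene [368. 218.] [368.  217.3] 59 1
wrist [-632.  305.] [129.4   6.5] 221 818
top [262. 194.] [261.7 193.8] 92 0
tri [0.4739 0.2335 0.1047]
 at z.1 [0.4703 0.2343 0.102 ]
 at z.1 [0.4742 0.2336 0.102 ]
```

View pics/s7.png

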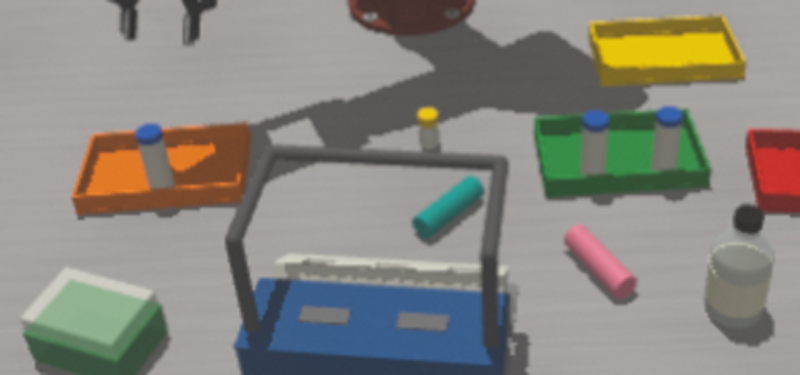

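All three tubes stand in their trays, the gripper is clear of everything, and the bystanders are where they were. Handing in.

```bash
python3 -c "
from rig import env
print(env.close_job())"
```

```text
the job is handed in; nothing more can be done
None
```

The job is handed in at about 30 s of the 72 s allowed, and no verdict was given. The tubes in the middle and at +y read about 4 N and 3.2 N, so they are filled and stand in the green tray. The tube at −y read about 0.7 N, so it is hollow and stands in the orange tray.

**How it was done:**
- **Tilting the gripper:** the commands only turn the tool about its own finger axis. I got the roughly 0.55 rad backward lean by pushing the arm past its outer reach limit, where it tilts as it stretches.
- **Standing the tubes up:** each tube was swung upright in a light 20 N grip by pushing its foot against the tray's far wall, then lowered and released.
- **Joint limits:** the last joint reached its limit at both trays, reading −2.581 against the stated ±2.58 at the orange one. I turned the gripper half a turn there, which gives the same grasp. The elbow joint read 0.309 against a stated 0.31 while tilting. I could not tell whether either reading counts as passing the range.

**Last checks:**
- **Positions:** camera measurements put the caps at (0.474, 0.234), (0.472, 0.324) and (0.460, −0.313), 0.103–0.105 m high. That is right for tubes standing on the tray floor, and about 40 mm off the trays' middle where 60 mm is allowed.
- **Upright and undisturbed:** in the last picture all three look upright, and the bottle, tip box and vial look unmoved.
- **Disagreements:** the camera rays differed by up to about 4 mm at the caps. Before release, the geometry I worked out for the third tube suggested a lean that the wrist picture did not show, and it settled upright.

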